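Charge and start the ultrasonic cleaner

TASK

Clear all the steel fittings (rectangular blocks, hexagonal nuts and flanged plugs, however many there are today) out of the compartmented bin into the tank of the ultrasonic bath, leaving the glass stopper in the bin. When they are all in, give a dose of cleaner by pressing the canister's sprung nozzle cap all the way down for a moment and letting it come back up; then set the lid on the bath so that it sits squarely home in the tank mouth, and last push the start box's sprung lever fully over, hold it there briefly and let it spring back. Leave the other things on the bench where they are.

Things in the scene. Friction and masses are not known exactly. Their poses are not given: they have to be found in the camera images.
- bath: ultrasonic bath, a white box fixed to the bench, 180 (its x) by 165 (its y) by 130 high, with an open steel tank 150 (x) by 135 (y) and 65 deep in its top (walls 15 thick, tank floor 65 above the bench); a blue panel on its front (-x). Origin at the centre of its underside, z up. A round white canister (54 diameter) is fixed on its left (+y) side, axis at y = +115, x = 0
- tank_floor (a point): centre of the tank floor, 65 above the bench; axes as the bath
- lid_seat (a point): where the lid's origin lies when the lid is home: on the bath's vertical axis, 124 above the bench (6 below the rim); axes as the bath
- cap_top (a point): centre of the top face of the round grey nozzle cap (38 diameter, 14 thick) on the canister; 131 above the bench when up, 119 when fully pressed
- nozzle_cap (a joint): travel of the sprung nozzle cap, 0 up, 0.012 m fully down; about 2.5 N to start, 7 N fully down; springs back
- lid: steel lid of the bath, lying level on the bench: plate 176 (its x) by 161 (its y), 6 thick, on a locating lip 138 by 123, 6 deep, that drops into the tank mouth (6 clearance all round); a black grip bar on top. Origin at the centre of the lip's underside, z up, plate top 12 above. It fits either way round (half turn). About 0.3 kg
- lid_grip (a point): centre of the lid's black grip bar, 36 above the lid's origin: 20 wide (along the lid's x), 80 long (along its y), 14 high, 17 of free space under it
- bin: blue parts bin fixed to the bench, 146 (its x) by 228 (its y), 18 high overall, floor and walls 4 thick; two rows (x = -36, +36) of four compartments (y = -84, -28, +28, +84), each 67 by 52 inside, at most one part in each at the start. Origin at the centre of its underside
- block1: rectangular valve block, bright steel, standing upright: 28 (its x) by 24 (its y) by 34 high, dark bores on top and on +x; origin at the centre of its underside, z up
- block2: second rectangular valve block, bright steel, standing upright: 28 (its x) by 24 (its y) by 34 high, dark bores on top and on +x; origin at the centre of its underside, z up
- hex1: hexagonal union nut, bright steel, standing upright: hexagonal prism 27 across flats, 31 across corners, 32 high, dark bore on top; origin at the centre of its underside, z up the bore; flats face its own x axis and every 60 degrees from it
- hex2: second hexagonal union nut, bright steel, standing upright: hexagonal prism 27 across flats, 31 across corners, 32 high, dark bore on top; origin at the centre of its underside, z up the bore; flats face its own x axis and every 60 degrees from it
- plug1: flanged plug, bright steel, standing on its flange: round flange 32 diameter, 8 high, with a square stem 20 by 20 on it (sides along its x and y), 34 high in all; origin at the centre of the flange's underside, z up
- plug2: second flanged plug, bright steel, standing on its flange: round flange 32 diameter, 8 high, with a square stem 20 by 20 on it (sides along its x and y), 34 high in all; origin at the centre of the flange's underside, z up
- stopper: clear glass stopper, a bystander in one of the bin's compartments: tapered body 23 diameter, knob 24 diameter, 40 high; origin at its underside; it stays in the bin
- start_box: grey start box fixed to the bench, 80 (its x) by 70 (its y) by 60 high, the lever stands up out of its top; origin at the centre of its underside; the lever is pushed towards the box's +x, away from the robot
- lever_tip (a point): middle of the lever's black tip (14 by 36 wide by 18 tall), 62 from the hinge; the lever is a steel strip 7 thick and 30 wide, hinged on the box's y axis 55 above the bench on the box's vertical axis; at rest the tip leans 21 mm to the box's -x at about 113 above the bench, pushed over it leans as far to +x
- trip_lever (a joint): angle of the sprung lever, 0 at rest (leaning 0.35 rad to the box's -x), 0.7 fully over (leaning 0.35 rad to +x); 2 N at the tip to start, 6 N fully over; springs back
- beaker: bystander: glass beaker, 60 diameter, 75 high, origin at its underside
- vial: bystander: amber glass jar, 44 diameter, 80 high, origin at its underside
- reagent: bystander: glass reagent bottle with blue cap, 70 diameter, 170 high, origin at its underside
- timer: bystander: flat grey timer 60 by 70 by 22, origin at its underside
- spatula: bystander: flat steel lab spatula, 155 long, 4 thick, lying on the bench

How it is judged:
On the way, in this order (a step that is already met when the one before it is completed fails the run):
1. every steel fitting present lies in the tank, below its rim (x of block1 in the frame of bath between -0.075 and 0.075 m and y of block1 in the frame of bath between -0.0675 and 0.0675 m and z of block1 in the frame of bath between 0.055 and 0.115 m and x of block2 in the frame of bath between -0.075 and 0.075 m and y of block2 in the frame of bath between -0.0675 and 0.0675 m and z of block2 in the frame of bath between 0.055 and 0.115 m and x of hex1 in the frame of bath between -0.075 and 0.075 m and y of hex1 in the frame of bath between -0.0675 and 0.0675 m and z of hex1 in the frame of bath between 0.055 and 0.115 m and x of hex2 in the frame of bath between -0.075 and 0.075 m and y of hex2 in the frame of bath between -0.0675 and 0.0675 m and z of hex2 in the frame of bath between 0.055 and 0.115 m and x of plug1 in the frame of bath between -0.075 and 0.075 m and y of plug1 in the frame of bath between -0.0675 and 0.0675 m and z of plug1 in the frame of bath between 0.055 and 0.115 m and x of plug2 in the frame of bath between -0.075 and 0.075 m and y of plug2 in the frame of bath between -0.0675 and 0.0675 m and z of plug2 in the frame of bath between 0.055 and 0.115 m), for 0.2 s.
2. the nozzle cap is pressed fully down (over 10 of 12 mm) (value of joint nozzle_cap above 0.01 m), for 0.1 s.
3. the nozzle cap is back up (value of joint nozzle_cap below 0.002 m), for 0.1 s.
4. the lid sits home on the bath with the fittings inside (all of step 1 and horizontal distance between lid and lid_seat below 0.01 m and z of lid in the frame of bath between 0.119 and 0.1275 m and angle between the x axis of lid and the x axis of bath, either way round below 0.12 rad and angle between lid's own z axis and vertical below 0.05 rad), for 0.2 s.
5. the start lever is pushed fully over (past 0.6 of 0.7 rad), the lid in place (value of joint trip_lever above 0.6 rad and horizontal distance between lid and lid_seat below 0.01 m and z of lid in the frame of bath between 0.119 and 0.1275 m and angle between the x axis of lid and the x axis of bath, either way round below 0.12 rad and angle between lid's own z axis and vertical below 0.05 rad), for 0.2 s.
At the end, for the whole second after the job is handed in: All steel fittings present lie inside the tank below the rim; the lid rests home on the bath (within 10 mm and 0.12 rad of square, level, lip down in the mouth), at rest; nozzle cap up and start lever back; the glass stopper still in the bin (all of step 4 and value of joint nozzle_cap below 0.002 m and value of joint trip_lever below 0.06 rad and x of stopper in the frame of bin between -0.08 and 0.08 m and y of stopper in the frame of bin between -0.12 and 0.12 m and z of stopper in the frame of bin below 0.045 m and linear speed of lid below 0.02 m/s); the robot touches nothing.
It fails at once if a bystander was shifted more than 5 cm or knocked over (distance of any of beaker, vial, reagent, timer, spatula from where it was at the start of the episode above 0.05 m or angle between any of beaker, vial, reagent's own z axis and vertical above 0.7 rad).
It fails at once if the glass stopper was lifted out of the bin (height (world z) of stopper above 0.07 m).
Of block1, block2, hex1, hex2, plug1, plug2 only 4 to 6 are there at a start; the rules pass over those that are not, and their reading is None.
At some moment in a run one of block1, block2, hex1, hex2, plug1, plug2 may be knocked a few centimetres aside while the robot is not near it.
Once in a run the grip may slacken for a moment while it holds something.
It also fails if it takes over 210 s, if anything falls off the work surface, if the arm or the gripper's body presses on something with over 40 N, if the wrist force passes 120 N, or if a joint passes its speed limit or range.

ROBOT

A 7-joint arm with a two-finger parallel gripper is mounted at the origin on the work surface. World frame = base frame: x ahead of the robot, y to its left, z up, the work surface at z = 0. Lengths are in m, angles in rad, forces in N, time in s.
With the tool pointing down it reaches from about 0.35 to 0.9 m from the base axis. Payload 8.1 kg.
Tool frame: the origin (TCP) lies at the very end of the fingers, on their centre line; the grasp point (between the pads) lies 19 mm behind it; z points along the fingers, y is the line along which they close (so a half turn about z gives the same grasp; the last joint's range is limited). The gripper opens to 92 mm and grips with 3 to 60 N. Pads are 19 mm wide; open, the fingers measure 130 mm over their backs; the gripper's body (75 mm by 190 mm) begins 47 mm behind the grasp point.
Start: joints at [-1.444, 0.434, 0.025, 1.573, -0.012, 1.134, -0.075], TCP at [0.142, 0.609, 0.227] pointing down, gripper open.
Joint ranges: [-2.62, 2.62], [-0.44, 2.09], [-1.27, 1.32], [0.08, 2.57], [-1.32, 4.46], [0.12, 2], [-2.74, 2.74]. Speed limits (rad/s): [2.22, 2.22, 3.01, 3.01, 3.14, 3.14, 3.14].

INTERFACE

Orientations are given as a rotation vector (axis times angle).
In Python, from cell import arm gives the robot as it stands.
- The arm moves only by the tool carry_out, never from a script. Its argument "commands" is a list of rows, each a list of 7 numbers: the opening, from 0 (shut) to 1 (fully open), then the shift along the tool's x, y, z each as a share of 0.025 m, from -1 to 1, then the turn, a rotation vector about the tool's x, y, z each as a share of 0.1 rad, from -1 to 1. A call has 1 to 8 rows; each row shifts and turns the commanded pose from where the row before left it, along the tool's axes as they then stand; what a row does not reach is not made up. A row lasts 1/10 s, in which the tool goes at most 50 mm and 8.59 degrees, less where a joint would pass 70% of its speed; a pose out of reach is approached as far as the arm can. A call with a number of a shift or a turn outside -1 to 1 is refused whole. A call with a gripper value outside its range is refused whole. The fingers move at their own pace and stop on an object; "squeeze" is the grip in N (left out, the last holds). Time passes only in rows, so rows that do not move let the fingers close. It gives the time, the measured TCP pose, the force, the opening and the grip force at its end, in the units of the state.
- arm.observe(): the state, without advancing time (a new reading comes with each control period).
- arm.get_image(name): name is "side" or "top" or "wrist"; returns a dict with "pixels" (480x640x3 uint8, red, green, blue), "range_z" (480x640 float32, m along the optical axis (not along the pixel's ray), 0 where there is no reading), "mtx" (3x3 intrinsics, pixels), "R" (3x3) and "t" (3): a world point X has camera coordinates R X + t; the wrist camera has in their place "tool_from_camera" (4x4, takes a point from camera to tool coordinates, whose origin is the TCP and whose axes are the flange's). Camera axes: x right, y down, z forward; pixel columns grow to the right and rows downward; lengths in m; the calibration is good to about 2 mm. A picture is of the moment at which its call begins: read the wrist's pose just before it.
- arm.sign_off(): hands the job in; it is judged then, once.
The state is a dict: "clock": time; "joints": joint angles; "dq": joint speeds; "joint_efforts": joint torques, N m; "position": TCP position; "ee_rot": TCP orientation; "force": force on the tool from outside, world axes, zero at the start; "ft_torque": the same for the moment, N m; "width": opening from 0.0 (shut) to 1.0 (fully open); "gripper_force": force on a finger pad.
Only numpy, scipy, OpenCV 4.12 (cv2) and the standard library are available. Lean on these libraries where they do the work, as an engineer would, in place of code of your own. Each camera call takes 0.05 s, during which the arm holds its last target. There are 200 camera calls.

## Working session

There is one attempt and no reset: what is moved stays moved. The work goes in short steps, Python scripts to look and compute and a tool call to move; the robot and the scene stay as the last step left them, time stands still between calls to the robot, and variables do not carry over. Pictures are saved under pics/ and viewed, at most 14 in all, crops included, and the job is handed in when it is done.

Besides the shell and the picture viewer there is one more tool, called after ">>>" as a command line: name --pt "numbers of a row" for each row, then --argument value for the rest. carry_out: Moves the arm, as the interface text tells. Shift numbers are shares of 0.025 m and turn numbers shares of 0.1 rad, none past 1 either way. Its arguments: {"type":"object","properties":{"commands":{"type":"array"},"squeeze":{"type":"number"}},"required":["commands"]}

```bash
mkdir -p pics; ls
cat > h.py <<'E'
import numpy as np, cv2, json
from scipy.spatial.transform import Rotation as Ro
from cell import arm
def cloud(im):
    z=im["range_z"]; K=im["mtx"]; v,u=np.mgrid[:480,:640]
    c=np.stack([(u-K[0,2])*z/K[0,0],(v-K[1,2])*z/K[1,1],z],-1)
    return c
def world(im,s=None):
    c=cloud(im)
    if "R" in im: return (c-im["t"])@im["R"]
    T=im["tool_from_camera"]; p=c@T[:3,:3].T+T[:3,3]
    return p@Ro.from_rotvec(s["ee_rot"]).as_matrix().T+s["position"]
def save(n,im,crop=None,sc=1):
    p=im["pixels"][:,:,::-1]
    if crop: a,b,c,d=crop; p=p[b:d,a:c]
    cv2.imwrite("pics/"+n+".png",cv2.resize(p,None,fx=sc,fy=sc))
E
python3 - <<'E'
from h import *
s=arm.observe(); print({k:np.round(v,3) for k,v in s.items()})
print(Ro.from_rotvec(s["ee_rot"]).as_matrix().round(3))
for n in ("top","side"):
    im=arm.get_image(n); save(n,im,None,1.25); np.savez(n,**im)
    print(n,im["mtx"],im["R"],im["t"])
E
```

```text
pics
{'clock': np.float64(0.0), 'joints': array([-1.444,  0.435,  0.025,  1.574, -0.012,  1.134, -0.075]), 'dq': array([ 0.   , -0.   ,  0.   ,  0.001, -0.   , -0.   , -0.001]), 'joint_efforts': array([-1.0000e-03, -6.6788e+01,  9.8400e-01, -3.1445e+01, -6.1000e-02,
        4.3000e-02,  0.0000e+00]), 'position': array([0.142, 0.608, 0.226]), 'ee_rot': array([-3.600e-01, -3.121e+00,  2.000e-03]), 'force': array([ 0.236, -0.133, -0.997]), 'ft_torque': array([ 0.014, -0.03 ,  0.01 ]), 'gripper_force': np.float64(0.0), 'width': np.float64(0.997)}
[[-0.974  0.228 -0.   ]
 [ 0.228  0.974 -0.002]
 [-0.    -0.002 -1.   ]]
top [[503.15472721   0.         314.04274567]
 [  0.         503.15472721 241.1414575 ]
 [  0.           0.           1.        ]] [[ 0.01789485 -0.99978766 -0.01021767]
 [-0.9807399  -0.01556415 -0.1946972 ]
 [ 0.19449683  0.01350495 -0.98081018]] [0.0032654  0.62099101 1.26000077]
side [[449.24490604   0.         322.30772244]
 [  0.         449.24490604 233.33666428]
 [  0.           0.           1.        ]] [[-0.83699683 -0.54716515 -0.00682695]
 [-0.37522147  0.58296681 -0.72066535]
 [ 0.39830285 -0.60063299 -0.69324949]] [0.5337556  0.29052236 0.84375139]
```

View pics/top.png

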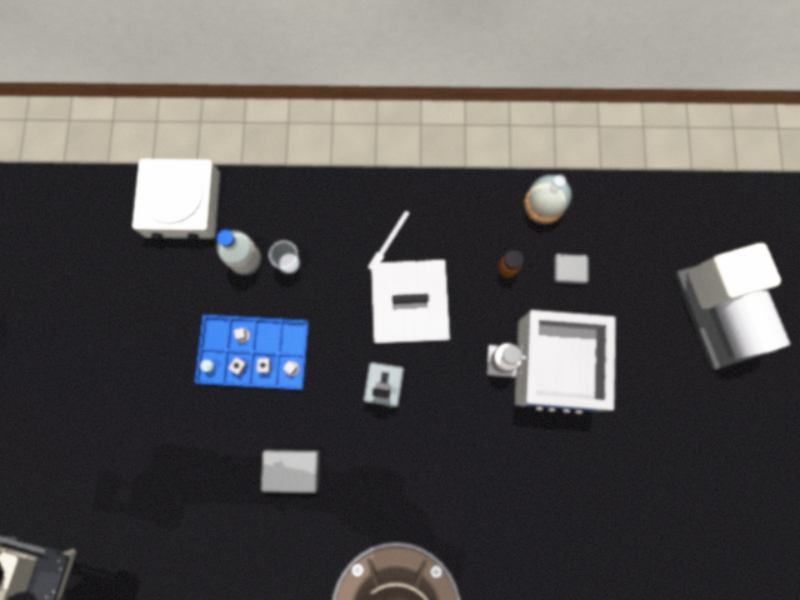

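View pics/side.png

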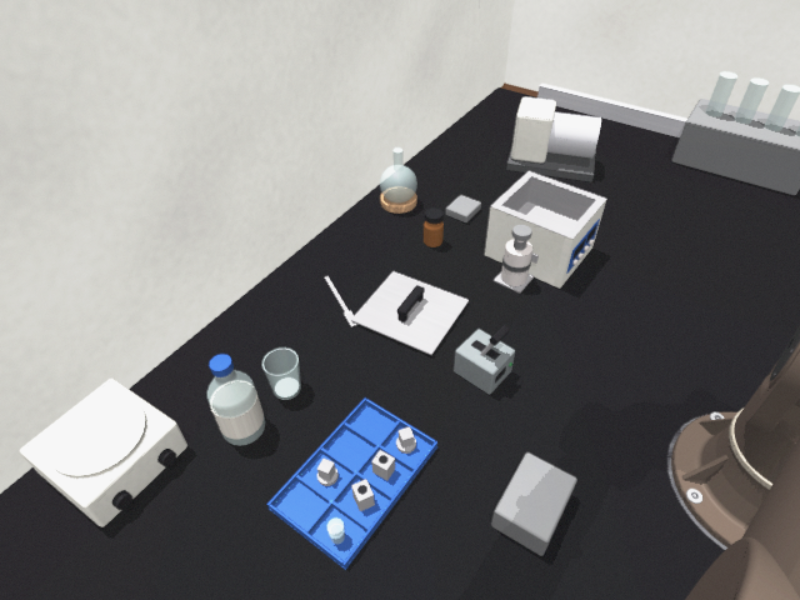

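Top picture (800x600 scale): plugs at (241,335) and (290,369), blocks at (237,366) and (263,366), and the stopper at (207,366). The lid is at (410,300), start box at (384,385), bath at (567,360) and cap at (510,355). There are four fittings, two plugs and two blocks.

```bash
cat > m.py <<'E'
from h import *
def show(name,P,m):
    q=P[m]; 
    if len(q)<8: print(name,"none",len(q)); return
    r=cv2.minAreaRect((q[:,:2]*1000).astype(np.float32)); 
    print(name,len(q),"mid",np.round(r[0],1),"size",np.round(r[1],1),"ang",round(r[2],1),"z",np.round(np.percentile(q[:,2],[5,50,95])*1000,1))
E
python3 - <<'E'
from m import *
for n in ("top","side"):
    im=dict(np.load(n+".npz")); P=world(im); v=im["range_z"]>0; px=im["pixels"].astype(int); print(n)
    z=P[...,2]; X=P[...,0];Y=P[...,1]
    if n=="top":
        reg=lambda a,b,c,d:(lambda m:m)(np.pad(np.ones((int((d-b)*.8),int((c-a)*.8)),bool),((int(b*.8),480-int(b*.8)-int((d-b)*.8)),(int(a*.8),640-int(a*.8)-int((c-a)*.8)))))
        R=dict(bin=reg(185,305,320,400),lid=reg(365,255,455,350),box=reg(355,355,410,415),bath=reg(512,300,625,420),can=reg(480,335,526,385))
        blue=(px[...,2]>px[...,0]+50)
        show("bin",P,v&R["bin"]&blue)
        show("lidplate",P,v&R["lid"]&(z>.006)&(z<.018))
        show("grip",P,v&R["lid"]&(z>.03))
        show("box",P,v&R["box"]&(z>.052)&(z<.068)); show("lever",P,v&R["box"]&(z>.1))
        show("bathrim",P,v&R["bath"]&(z>.122)&(z<.138)); show("tankfl",P,v&R["bath"]&(z>.06)&(z<.07))
        show("cap",P,v&R["can"]&(z>.122)&(z<.14))
        for k,(a,b) in dict(p1=(241,335),b1=(237,366),b2=(263,366),p2=(290,369),st=(207,366)).items():
            show(k,P,v&reg(a-14,b-14,a+14,b+14)&(z>.026)&(z<.05))
        for k,(a,b) in dict(beaker=(285,257),vial=(511,262),reag=(228,240),timer=(572,267),gray=(290,472),spat=(378,262)).items():
            show(k,P,v&reg(a-20,b-20,a+20,b+20)&(z>.003))
    else:
        q=(X>.4)&(X<.75)&(Y>.1)&(Y<.55)
        blue=(px[...,2]>px[...,0]+50)
        show("bin",P,v&q&blue&(z<.03)&(Y<.52))
        mask=(v&q&(z>.027)&(z<.045)).astype(np.uint8)
        nl,L,st,_=cv2.connectedComponentsWithStats(mask)
        for i in range(1,nl):
            if st[i,4]>15: show("o%d"%i,P,L==i)
        lv=(z>.1)&(z<.13)&(abs(Y-.05)<.08)&(X>.3)&(X<.6); show("lever",P,v&lv)
        show("cap",P,v&(z>.124)&(z<.136)&(X>.4)&(X<.65)&(Y>-.32)&(Y<-.2))
        show("bathrim",P,v&(z>.122)&(z<.138)&(X>.3)&(X<.7)&(Y<-.3)&(Y>-.6))
        show("grip",P,v&(z>.036)&(z<.05)&(X>.5)&(X<.75)&(abs(Y)<.1))
E
```

```text
top
bin 4461 mid [518.4 319.2] size [240.7 155.4] ang 87.6 z [-1.3  4.8 18.6]
lidplate 3422 mid [632.8 -22.9] size [208.8 196. ] ang 1.1 z [ 7.6 12.1 16.2]
grip 230 mid [633.  -24.4] size [21.4 78.1] ang 3.3 z [36.3 42.1 46.8]
box 703 mid [448.2  28.9] size [70.  80.4] ang 82.3 z [54.9 59.9 64.3]
lever 102 mid [426.9  31.7] size [17.6 34.3] ang 0.9 z [112.6 121.2 125.2]
bathrim 1960 mid [ 499.2 -320.6] size [201.9 181.3] ang 86.7 z [125.5 130.5 134.5]
tankfl 2574 mid [ 496.4 -332.2] size [162.1 183.3] ang 86.4 z [61.4 65.3 69. ]
cap 192 mid [ 504.8 -222.4] size [35.8 36.2] ang 44.7 z [126.4 131.  135. ]
p1 68 mid [551.1 338. ] size [20.3 21.2] ang 13.1 z [27.1 35.9 41.1]
b1 109 mid [482.9 338.7] size [25.5 28.2] ang 58.2 z [29.8 36.8 41.8]
b2 111 mid [485.6 284.2] size [25.9 27.6] ang 90.0 z [32.1 37.2 41.7]
p2 63 mid [480.3 227.2] size [20.1 19.5] ang 49.6 z [30.5 36.9 42.2]
st 68 mid [482.1 402.1] size [21.7 21.2] ang 60.2 z [29.2 42.4 46.1]
beaker 491 mid [732.  257.5] size [92.7 86.3] ang 2.7 z [ 3.6 37.3 76. ]
vial 441 mid [ 728.3 -243.1] size [86.2 89.7] ang 89.3 z [ 3.4 52.6 8
[... 540 characters left out ...]
 size [69.7 31.7] ang 63.1 z [27.6 36.1 43.6]
o5 118 mid [479.7 233. ] size [19.8 19.7] ang 50.1 z [29.4 37.  39.2]
o6 215 mid [483.6 289.3] size [28.2 24.9] ang 3.6 z [29.9 37.2 39.9]
o7 140 mid [549.8 343.1] size [20.7 20.7] ang 10.1 z [28.4 37.1 39.5]
o8 234 mid [481.4 344.7] size [24.2 29.6] ang 61.1 z [30.3 37.3 39.6]
o9 162 mid [480.5 407.5] size [21.9 22.2] ang 10.2 z [37.5 42.  44.2]
lever 136 mid [424.5  37.3] size [36.8 14.6] ang 78.9 z [108.9 120.1 123.3]
cap 753 mid [ 499.9 -259.8] size [184.3 119.2] ang 0.3 z [124.9 129.6 131.9]
bathrim 705 mid [ 495.8 -357.4] size [122.8 182.7] ang 86.9 z [123.9 129.5 131.7]
grip 216 mid [630.5 -17.9] size [20.5 79.9] ang 4.3 z [37.5 42.2 45.1]
```

>>> carry_out --pt "0.5 0 0 0 0 0 1" --pt "0.5 0 0 0 0 0 1" --pt "0.5 0 0 0 0 0 1" --pt "0.5 0 0 0 0 0 1" --pt "0.5 0 0 0 0 0 1" --pt "0.5 0 0 0 0 0 1" --pt "0.5 0 0 0 0 0 1"

```text
clock: 0.8
position: [0.1423, 0.6083, 0.2263]
ee_rot: [1.414, 2.805, -0.001]
force: [-0.4, -0.3, -0.5]
width: 0.505
gripper_force: 0.0
```

>>> carry_out --pt "0.5 0 0 0 0 0 1" --pt "0.5 0 0 0 0 0 1" --pt "0.5 0 0 0 0 0 1" --pt "0.5 0 0 0 0 0 1" --pt "0.5 0 0 0 0 0 1" --pt "0.5 0 0 0 0 0 1" --pt "0.5 0 0 0 0 0 0.4"

```text
clock: 1.5
position: [0.1422, 0.6083, 0.2263]
ee_rot: [2.224, 2.218, -0.001]
force: [-0.1, 0.6, 0.1]
width: 0.501
gripper_force: 0.0
```

>>> carry_out --pt "0.5 -0.8 1 0 0 0 0" --pt "0.5 -0.8 1 0 0 0 0" --pt "0.5 -0.8 1 0 0 0 0" --pt "0.5 -0.8 1 0 0 0 0" --pt "0.5 -0.8 1 0 0 0 0" --pt "0.5 -0.8 1 0 0 0 0" --pt "0.5 -0.8 1 0 0 0 0"

```text
clock: 2.2
position: [0.3182, 0.4676, 0.2265]
ee_rot: [2.22, 2.223, -0.001]
force: [-0.4, -0.6, 0.6]
width: 0.504
gripper_force: 0.0
```

>>> carry_out --pt "0.5 -0.8 1 0 0 0 0" --pt "0.5 -0.8 1 0 0 0 0" --pt "0.5 -0.8 1 0 0 0 0" --pt "0.5 -0.8 1 0 0 0 0" --pt "0.5 -0.8 1 0 0 0 0" --pt "0.5 -0.8 1 0 0 0 0" --pt "0.5 -0.8 0.4 0 0 0 0" --pt "0.5 0 0 0 0 0 0"

```text
clock: 3.0
position: [0.4798, 0.3248, 0.2266]
ee_rot: [2.226, 2.215, -0.002]
force: [0.6, 0.3, -0.3]
width: 0.501
gripper_force: 0.0
```

Run:
```python
from m import *
s=arm.observe(); print(s["clock"],s["position"].round(4),s["joints"].round(2)); print(Ro.from_rotvec(s["ee_rot"]).as_matrix().round(3))
im=arm.get_image("wrist"); print(im["tool_from_camera"].round(3)); save("w1",im); P=world(im,s); np.savez("w1",**im,P=P)
z=P[...,2]; v=im["range_z"]>0; px=im["pixels"].astype(int)
show("bin",P,v&(px[...,2]>px[...,0]+50))
n,L,st,_=cv2.connectedComponentsWithStats((v&(z>.028)&(z<.05)).astype(np.uint8))
for i in range(1,n):
    if st[i,4]>150: print(st[i,:4]); show(i,P,L==i)
```

```text
3.0 [0.4798 0.3248 0.2266] [-1.02  0.38  0.45  1.71 -0.18  1.09 -0.51]
[[ 0.005  1.     0.001]
 [ 1.    -0.005 -0.002]
 [-0.002  0.001 -1.   ]]
[[ 0.001 -0.956 -0.292  0.079]
 [ 1.     0.001 -0.001 -0.   ]
 [ 0.001 -0.292  0.956 -0.159]
 [ 0.     0.     0.     1.   ]]
bin 28309 mid [524.5 320.4] size [181.8 255.7] ang 0.1 z [ 0.9  5.3 19.1]
[619  46  21  66]
2 913 mid [765. 447.] size [16.5 56.1] ang 7.1 z [28.7 35.6 42.5]
[307 114  26  27]
4 534 mid [481.  406.8] size [23. 23.] ang 16.9 z [41.6 43.8 45.5]
[523 152  56  71]
5 926 mid [701.9 352.9] size [70.3 33. ] ang 76.0 z [29.2 39.3 48.9]
[304 177  35  35]
7 714 mid [482.1 343.6] size [24.1 28.1] ang 59.5 z [36.2 39.1 40.5]
[378 184  23  23]
8 453 mid [550.3 342.3] size [20.3 20.3] ang 9.8 z [31.8 38.8 40. ]
[310 234  27  26]
11 648 mid [484.2 288.3] size [27.3 24.4] ang 0.7 z [32.9 39.  40.4]
[511 255  49  46]
12 584 mid [700.8 260.5] size [52.5 21.2] ang 55.2 z [29.  39.3 48.9]
[ 74 258  92  39]
13 1034 mid [278.9 267.9] size [39.  89.3] ang 62.8 z [29.3 40.8 49.6]
[536 271  37  37]
23 716 mid [729.3 241.4] size [46.6 17.7] ang 57.3 z [29.2 40.3 49. ]
[308 283  24  26]
44 388 mid [480.3 232.5] size [19.6 19.9] ang 53.4 z [30.3 38.8 40.3]
```

>>> carry_out --pt "0.5 -0.92 0 0 0 0 0" --pt "0.5 -0.92 0 0.5 0 0 0" --pt "0.5 -0.92 0 0.5 0 0 0" --pt "0.5 -0.92 0 0.5 0 0 0" --pt "0.5 0 0 0.5 0 0 1" --pt "0.5 0 0 0.5 0 0 1" --pt "0.5 0 0 0.5 0 0 1"

```text
clock: 3.75
position: [0.477, 0.238, 0.1512]
ee_rot: [-2.529, -1.862, 0.0]
force: [-0.7, -0.2, -0.8]
width: 0.498
gripper_force: 0.0
```

>>> carry_out --pt "0.5 0 0 0.5 0 0 1" --pt "0.5 0 0 0.5 0 0 1" --pt "0.5 0 0 0.5 0 0 1" --pt "0.5 0 0 0.5 0 0 0.65" --pt "0.5 0 0 0 0 0 0"

```text
clock: 4.25
position: [0.4759, 0.2377, 0.1002]
ee_rot: [2.823, 1.377, -0.005]
force: [0.2, -1.2, 0.5]
width: 0.495
gripper_force: 0.0
```

Run:
```python
from m import *
s=arm.observe(); print(s["clock"],s["position"].round(4)); print(Ro.from_rotvec(s["ee_rot"]).as_matrix().round(3))
im=dict(np.load("top.npz")); P=world(im); v=im["range_z"]>0
z=P[...,2]
m=v&(z>.126)&(z<.136)&(P[...,0]<.62)&(P[...,0]>.38)&(P[...,1]<-.25)&(P[...,1]>-.5); show("rim top",P,m)
im=dict(np.load("side.npz")); P=world(im); v=im["range_z"]>0;z=P[...,2]
show("rim side",P,v&(z>.124)&(z<.135)&(P[...,0]<.62)&(P[...,0]>.38)&(P[...,1]<-.255)&(P[...,1]>-.5))
show("cap side",P,v&(z>.126)&(z<.135)&(P[...,0]<.54)&(P[...,0]>.47)&(P[...,1]<-.19)&(P[...,1]>-.255))
```

```text
4.25 [0.4759 0.2377 0.1002]
[[ 0.616  0.788 -0.003]
 [ 0.788 -0.616 -0.001]
 [-0.003 -0.001 -1.   ]]
rim top 1701 mid [ 498.  -337.4] size [167.  180.6] ang 86.2 z [127.  130.7 134.3]
rim side 1000 mid [ 497.4 -335. ] size [167.9 183.3] ang 86.9 z [125.5 129.7 131.8]
cap side 200 mid [ 505.  -226.5] size [66.7 56.9] ang 0.0 z [126.5 129.8 132.2]
```

>>> carry_out --pt "0.5 -0.05 0.26 0 0 0 0" --pt "0.5 0 0 1 0 0 0" --pt "0.5 0 0 1 0 0 0" --pt "0.5 0 0 0.6 0 0 0" --pt "0.5 0 0 0.55 0 0 0" --pt "0.5 0 0 0 0 0 0"

```text
clock: 4.85
position: [0.4817, 0.2316, 0.0221]
ee_rot: [-2.824, -1.377, 0.002]
force: [0.3, 0.2, -0.6]
width: 0.499
gripper_force: 0.0
```

>>> carry_out --pt "0 0 0 0 0 0 0" --pt "0 0 0 0 0 0 0" --pt "0 0 0 0 0 0 0" --pt "0 0 0 0 0 0 0" --pt "0 0 0 0 0 0 0" --pt "0 0 0 0 0 0 0" --squeeze 40

```text
clock: 5.45
position: [0.4824, 0.2323, 0.0236]
ee_rot: [-2.824, -1.376, -0.002]
force: [-0.8, -0.2, 6.1]
width: 0.214
gripper_force: 40.0
```

>>> carry_out --pt "0 0 0 -0.5 0 0 0" --pt "0 0 0 -1 0 0 0" --pt "0 0 0 -1 0 0 0" --pt "0 0 0 -1 0 0 0" --pt "0 0 0 -1 0 0 0" --pt "0 0 0 -1 0 0 0" --pt "0 0 0 -1 0 0 0" --pt "0 0 0 -0.7 0 0 0"

```text
clock: 6.25
position: [0.4823, 0.2316, 0.2053]
ee_rot: [-2.824, -1.375, -0.002]
force: [0.7, 0.1, -1.0]
width: 0.216
gripper_force: 40.0
```

>>> carry_out --pt "0 0 0 0 0 0 -1" --pt "0 0 0 0 0 0 -1" --pt "0 0 0 0 0 0 -1" --pt "0 0 0 0 0 0 -1" --pt "0 0 0 0 0 0 -1" --pt "0 0 0 0 0 0 -1"

```text
clock: 6.85
position: [0.4818, 0.2314, 0.2036]
ee_rot: [2.287, 2.153, -0.0]
force: [-0.1, -0.3, -2.7]
width: 0.213
gripper_force: 40.0
```

>>> carry_out --pt "0 -1 0.12 0 0 0 0" --pt "0 -1 0.12 0 0 0 0" --pt "0 -1 0.12 0 0 0 0" --pt "0 -1 0.12 0 0 0 0" --pt "0 -1 0.12 0 0 0 0" --pt "0 -1 0.12 0 0 0 0" --pt "0 -1 0.12 0 0 0 0" --pt "0 -1 0.12 0 0 0 0"

```text
clock: 7.65
position: [0.4928, 0.0294, 0.2036]
ee_rot: [-2.292, -2.149, -0.0]
force: [-0.1, 0.1, -0.8]
width: 0.213
gripper_force: 40.0
```

>>> carry_out --pt "0 -1 0 0 0 0 0" --pt "0 -1 0 0 0 0 0" --pt "0 -1 0 0 0 0 0" --pt "0 -1 0 0 0 0 0" --pt "0 -1 0 0 0 0 0" --pt "0 -1 0 0 0 0 0" --pt "0 -1 0 0 0 0 0" --pt "0 -1 0 0 0 0 0"

```text
clock: 8.45
position: [0.4798, -0.17, 0.2036]
ee_rot: [-2.292, -2.149, -0.0]
force: [1.0, -0.1, -2.0]
width: 0.214
gripper_force: 40.0
```

>>> carry_out --pt "0 -1 0 0 0 0 0" --pt "0 -1 0 0 0 0 0" --pt "0 -1 0 0 0 0 0" --pt "0 -1 0 0 0 0 0" --pt "0 -1 0 0 0 0 0" --pt "0 -1 0 0 0 0 0" --pt "0 -0.8 0 0 0 0 0" --pt "0 0 0 0 0 0 0"

```text
clock: 9.25
position: [0.4679, -0.3418, 0.2038]
ee_rot: [2.295, 2.143, -0.003]
force: [-0.1, 0.5, -1.1]
width: 0.216
gripper_force: 40.0
```

Run:
```python
from m import *
s=arm.observe(); print(s["clock"],s["position"].round(4),s["width"],s["joints"].round(2)); print(Ro.from_rotvec(s["ee_rot"]).as_matrix().round(3))
im=arm.get_image("wrist"); save("w2",im); P=world(im,s); np.savez("w2",**im,P=P)
z=P[...,2]; v=im["range_z"]>0
show("rim",P,v&(z>.126)&(z<.136)&(P[...,1]<-.252))
show("floor",P,v&(z>.061)&(z<.069)&(P[...,1]<-.252)&(P[...,1]>-.43)&(abs(P[...,0]-.498)<.09))
show("cap",P,v&(z>.126)&(z<.136)&(P[...,1]>-.25)&(P[...,1]<-.19))
```

```text
9.25 [ 0.4679 -0.3418  0.2038] 0.21625563534624934 [ 0.06  0.43  0.67  1.76 -0.3   1.06  0.77]
[[ 0.068  0.998 -0.   ]
 [ 0.998 -0.068 -0.002]
 [-0.002 -0.    -1.   ]]
rim 15712 mid [ 498.  -321.1] size [139.9 181.2] ang 86.1 z [130.1 131.5 132.7]
floor 25043 mid [ 497.3 -334.6] size [132.9 149.1] ang 86.4 z [65.1 66.2 67.4]
cap 3948 mid [ 470.1 -236.9] size [113.9  37.8] ang 28.0 z [130.4 132.  133.3]
```

View pics/w2.png

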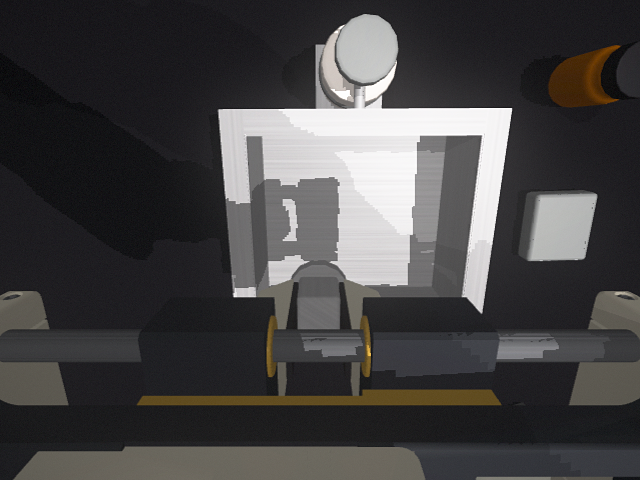

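>>> carry_out --pt "0 -0.92 0 0 0 0 0" --pt "0 0 0 1 0 0 0" --pt "0 0 0 1 0 0 0" --pt "0 0 0 1 0 0 0" --pt "0 0 0 1 0 0 0" --pt "0 0 0 0.55 0 0 0" --pt "0 0 0 0 0 0 0"

```text
clock: 10.0
position: [0.4674, -0.3597, 0.0878]
ee_rot: [-2.288, -2.148, 0.001]
force: [0.5, 0.5, -0.6]
width: 0.211
gripper_force: 40.0
```

>>> carry_out --pt "0.38 0 0 0 0 0 0" --pt "0.38 0 0 0 0 0 0" --pt "0.38 0 0 0 0 0 0" --pt "0.38 0 0 -0.5 0 0 0" --pt "0.38 0 0 -1 0 0 0" --pt "0.38 0 0 -1 0 0 0" --pt "0.38 0 0 -1 0 0 0" --pt "0.5 0 0 -1 0 0 0"

```text
clock: 10.8
position: [0.468, -0.3617, 0.2041]
ee_rot: [2.291, 2.148, 0.001]
force: [0.8, -0.2, -0.1]
width: 0.425
gripper_force: 0.0
```

>>> carry_out --pt "0.5 1 0 -0.5 0 0 0" --pt "0.5 1 0 0 0 0 0" --pt "0.5 1 0 0 0 0 0" --pt "0.5 1 0 0 0 0 0" --pt "0.5 1 0 0 0 0 0" --pt "0.5 1 0 0 0 0 0" --pt "0.5 1 0 0 0 0 0" --pt "0.5 1 0 0 0 0 0"

```text
clock: 11.6
position: [0.481, -0.1612, 0.2155]
ee_rot: [2.291, 2.148, 0.002]
force: [0.8, -0.8, -0.6]
width: 0.502
gripper_force: 0.0
```

>>> carry_out --pt "0.5 1 0 0 0 0 0" --pt "0.5 1 0 0 0 0 0" --pt "0.5 1 0 0 0 0 0" --pt "0.5 1 0 0 0 0 0" --pt "0.5 1 0 0 0 0 0" --pt "0.5 1 0 0 0 0 0" --pt "0.5 1 0 0 0 0 0" --pt "0.5 1 0 0 0 0 0"

```text
clock: 12.4
position: [0.4939, 0.0385, 0.2156]
ee_rot: [2.292, 2.148, 0.002]
force: [-0.4, 0.7, 0.1]
width: 0.5
gripper_force: 0.0
```

>>> carry_out --pt "0.5 1 -0.1 0 0 0 0" --pt "0.5 1 -0.1 0 0 0 0" --pt "0.5 1 -0.1 0 0 0 0" --pt "0.5 1 -0.1 0 0 0 0" --pt "0.5 1 -0.1 0 0 0 0" --pt "0.5 1 -0.1 0 0 0 0" --pt "0.5 1 -0.1 0 0 0 0" --pt "0.5 0 0 0 0 0 0"

```text
clock: 13.2
position: [0.4871, 0.2174, 0.2152]
ee_rot: [-2.286, -2.154, -0.003]
force: [-0.1, -0.0, -0.8]
width: 0.502
gripper_force: 0.0
```

```bash
cat > parts.py <<'E'
from m import *
s=arm.observe(); print(s["clock"],s["position"].round(4),round(s["width"],3)); print(Ro.from_rotvec(s["ee_rot"]).as_matrix().round(3))
im=arm.get_image("wrist"); P=world(im,s); np.savez("w",**im,P=P); z=P[...,2]; v=im["range_z"]>0
n,L,st,_=cv2.connectedComponentsWithStats((v&(z>.028)&(z<.05)&(abs(P[...,0]-.52)<.1)&(abs(P[...,1]-.315)<.14)).astype(np.uint8))
for i in range(1,n):
    if st[i,4]>150: show(i,P,L==i)
t=arm.get_image("top"); T=world(t); w=t["range_z"]>0
n,L,st,_=cv2.connectedComponentsWithStats((w&(T[...,2]>.075)&(T[...,2]<.115)&(abs(T[...,0]-.498)<.07)&(abs(T[...,1]+.337)<.065)).astype(np.uint8))
for i in range(1,n):
    if st[i,4]>20: show("tank%d"%i,T,L==i)
E
python3 parts.py
```

```text
13.2 [0.4871 0.2174 0.2152] 0.502
[[ 0.059  0.998  0.001]
 [ 0.998 -0.059  0.002]
 [ 0.002  0.001 -1.   ]]
1 179 mid [481.5 398.2] size [19.9  7.2] ang 9.0 z [28.4 42.4 44.5]
4 992 mid [482.  343.4] size [24.1 28.2] ang 60.0 z [37.  39.1 40.5]
5 626 mid [550.1 342.2] size [20.  20.1] ang 10.3 z [33.4 38.9 40.3]
6 821 mid [484.1 288.1] size [28. 24.] ang 1.8 z [37.7 39.1 40.6]
tank1 97 mid [ 467.3 -364.5] size [21.7 26.9] ang 78.2 z [ 76.3  97.5 103.1]
tank5 63 mid [ 444.5 -400.3] size [ 3.2 32. ] ang 87.8 z [ 77.5  96.  113.9]
```

>>> carry_out --pt "0.5 0 0 0 0 0 -0.9" --pt "0.5 0.95 0 0 0 0 0" --pt "0.5 0.95 0 0.5 0 0 0" --pt "0.5 0.93 -0.03 1 0 0 0" --pt "0.5 0 0 1 0 0 0" --pt "0.5 0 0 1 0 0 0" --pt "0.5 0 0 1 0 0 0" --pt "0.5 0 0 1 0 0 0"

```text
clock: 14.1
position: [0.4857, 0.2828, 0.0766]
ee_rot: [2.194, 2.247, 0.001]
force: [0.7, -0.5, -0.1]
width: 0.503
gripper_force: 0.0
```

>>> carry_out --pt "0.5 0 0 1 0 0 0" --pt "0.5 0 0 0.73 0 0 0" --pt "0.5 0 0 0.5 0 0 0" --pt "0.5 0 0 0 0 0 0"

```text
clock: 14.5
position: [0.4846, 0.2828, 0.0202]
ee_rot: [2.194, 2.249, -0.003]
force: [-0.3, -0.2, -0.6]
width: 0.495
gripper_force: 0.0
```

```bash
python3 -c "
from m import *
s=arm.observe(); print(s['position'].round(4),s['force']); print(Ro.from_rotvec(s['ee_rot']).as_matrix().round(3))"
```

```text
[0.4846 0.2828 0.0202] [-0.33833441 -0.17619087 -0.56338926]
[[-0.025  1.    -0.001]
 [ 1.     0.025 -0.002]
 [-0.002 -0.001 -1.   ]]
```

>>> carry_out --pt "0.5 0.21 0 -0.06 0 0 0" --pt "0.5 0 0 0 0 0 0" --pt "0 0 0 0 0 0 0" --pt "0 0 0 0 0 0 0" --pt "0 0 0 0 0 0 0" --pt "0 0 0 0 0 0 0" --pt "0 0 0 0 0 0 0"

```text
clock: 15.2
position: [0.4848, 0.2896, 0.0229]
ee_rot: [-2.192, -2.25, -0.001]
force: [-1.0, -0.3, 6.9]
width: 0.3
gripper_force: 40.0
```

>>> carry_out --pt "0 0 0 -0.5 0 0 0" --pt "0 0 0 -1 0 0 0" --pt "0 0 0 -1 0 0 0" --pt "0 0 0 -1 0 0 0" --pt "0 0 0 -1 0 0 0" --pt "0 0 0 -1 0 0 0" --pt "0 0 0 -1 0 0 0" --pt "0 0 0 -1 0 0 0.9"

```text
clock: 16.0
position: [0.4845, 0.289, 0.2117]
ee_rot: [-2.292, -2.148, -0.0]
force: [1.1, 0.4, -0.7]
width: 0.301
gripper_force: 40.0
```

>>> carry_out --pt "0 -1 0.12 0 0 0 0" --pt "0 -1 0.12 0 0 0 0" --pt "0 -1 0.12 0 0 0 0" --pt "0 -1 0.12 0 0 0 0" --pt "0 -1 0.12 0 0 0 0" --pt "0 -1 0.12 0 0 0 0" --pt "0 -1 0.12 0 0 0 0" --pt "0 -1 0.12 0 0 0 0"

```text
clock: 16.8
position: [0.4955, 0.0871, 0.2106]
ee_rot: [-2.292, -2.149, -0.0]
force: [0.4, -0.8, -1.2]
width: 0.301
gripper_force: 40.0
```

>>> carry_out --pt "0 -1 0.12 0 0 0 0" --pt "0 -1 0.12 0 0 0 0" --pt "0 -1 0.12 0 0 0 0" --pt "0 -1 0.12 0 0 0 0" --pt "0 -1 0.12 0 0 0 0" --pt "0 -1 0.12 0 0 0 0" --pt "0 -1 0.12 0 0 0 0" --pt "0 -1 0.12 0 0 0 0"

```text
clock: 17.6
position: [0.5066, -0.1139, 0.2106]
ee_rot: [-2.292, -2.149, -0.0]
force: [0.6, -0.4, 0.3]
width: 0.299
gripper_force: 40.0
```

>>> carry_out --pt "0 -1 0.12 0 0 0 0" --pt "0 -1 0.12 0 0 0 0" --pt "0 -1 0.12 0 0 0 0" --pt "0 -1 0.12 0 0 0 0" --pt "0 -1 0.12 0 0 0 0" --pt "0 -1 0.12 0 0 0 0" --pt "0 -1 0.12 0 0 0 0" --pt "0 -1 0.12 0 0 0 0"

```text
clock: 18.4
position: [0.5178, -0.3149, 0.2105]
ee_rot: [-2.292, -2.149, -0.0]
force: [-0.6, -0.2, -0.8]
width: 0.302
gripper_force: 40.0
```

>>> carry_out --pt "0 -1 0.12 0 0 0 0" --pt "0 -1 0.12 0 0 0 0" --pt "0 -0.2 0 0 0 0 0" --pt "0 0 0 0 0 0 0"

```text
clock: 18.8
position: [0.5198, -0.37, 0.2102]
ee_rot: [-2.293, -2.147, 0.001]
force: [-0.6, -0.3, -0.6]
width: 0.301
gripper_force: 40.0
```

```bash
python3 -c "
from m import *
s=arm.observe(); print(s['position'].round(4),s['force']); print(Ro.from_rotvec(s['ee_rot']).as_matrix().round(3))"
```

```text
[ 0.5198 -0.37    0.2102] [-0.59497204 -0.31029008 -0.6476041 ]
[[ 0.066  0.998 -0.   ]
 [ 0.998 -0.066 -0.   ]
 [-0.    -0.    -1.   ]]
```

>>> carry_out --pt "0 0 0.22 0.5 0 0 0" --pt "0 0 0 1 0 0 0" --pt "0 0 0 1 0 0 0" --pt "0 0 0 1 0 0 0" --pt "0 0 0 0.8 0 0 0" --pt "0 0 0 0.6 0 0 0" --pt "0 0 0 0 0 0 0"

```text
clock: 19.5
position: [0.5261, -0.3677, 0.0856]
ee_rot: [-2.288, -2.149, 0.0]
force: [-0.3, -0.2, -0.4]
width: 0.301
gripper_force: 40.0
```

>>> carry_out --pt "0.43 0 0 0 0 0 0" --pt "0.43 0 0 0 0 0 0" --pt "0.43 0 0 0 0 0 0" --pt "0.43 0 0 -0.5 0 0 0" --pt "0.43 0 0 -1 0 0 0" --pt "0.43 0 0 -1 0 0 0" --pt "0.43 0 0 -1 0 0 0" --pt "0.5 0 0 -1 0 0 0"

```text
clock: 20.3
position: [0.526, -0.3698, 0.2024]
ee_rot: [2.291, 2.148, 0.001]
force: [1.3, -0.9, -0.5]
width: 0.471
gripper_force: 0.0
```

>>> carry_out --pt "0.5 1 -0.1 -0.5 0 0 0" --pt "0.5 1 -0.1 0 0 0 0" --pt "0.5 1 -0.1 0 0 0 0" --pt "0.5 1 -0.1 0 0 0 0" --pt "0.5 1 -0.1 0 0 0 0" --pt "0.5 1 -0.1 0 0 0 0" --pt "0.5 1 -0.1 0 0 0 0" --pt "0.5 1 -0.1 0 0 0 0"

```text
clock: 21.1
position: [0.5189, -0.168, 0.2138]
ee_rot: [2.291, 2.148, 0.002]
force: [0.2, 0.2, -0.1]
width: 0.503
gripper_force: 0.0
```

>>> carry_out --pt "0.5 1 -0.1 0 0 0 0" --pt "0.5 1 -0.1 0 0 0 0" --pt "0.5 1 -0.1 0 0 0 0" --pt "0.5 1 -0.1 0 0 0 0" --pt "0.5 1 -0.1 0 0 0 0" --pt "0.5 1 -0.1 0 0 0 0" --pt "0.5 1 -0.1 0 0 0 0" --pt "0.5 1 -0.1 0 0 0 0"

```text
clock: 21.9
position: [0.5119, 0.033, 0.2138]
ee_rot: [2.292, 2.148, 0.002]
force: [0.4, -0.8, 0.5]
width: 0.501
gripper_force: 0.0
```

>>> carry_out --pt "0.5 1 -0.1 0 0 0 0" --pt "0.5 1 -0.1 0 0 0 0" --pt "0.5 1 -0.1 0 0 0 0" --pt "0.5 1 -0.1 0 0 0 0" --pt "0.5 1 -0.1 0 0 0 0" --pt "0.5 1 -0.1 0 0 0 0" --pt "0.5 1 -0.1 0 0 0 0" --pt "0.5 1 0 0 0 0 0"

```text
clock: 22.7
position: [0.5071, 0.2338, 0.2138]
ee_rot: [-2.292, -2.149, -0.002]
force: [0.3, -0.2, -0.4]
width: 0.502
gripper_force: 0.0
```

>>> carry_out --pt "0.5 1 0 0 0 0 0" --pt "0.5 0.5 0 0 0 0 0" --pt "0.5 0 0 0 0 0 0"

```text
clock: 23.0
position: [0.5094, 0.272, 0.213]
ee_rot: [-2.289, -2.152, -0.001]
force: [-0.4, -0.8, 0.0]
width: 0.504
gripper_force: 0.0
```

```bash
python3 parts.py
```

```text
23.0 [0.5094 0.272  0.213 ] 0.504
[[ 0.062  0.998  0.001]
 [ 0.998 -0.062  0.001]
 [ 0.001  0.001 -1.   ]]
1 676 mid [481.2 406.5] size [22.6 22.9] ang 43.1 z [41.9 43.8 45.4]
2 850 mid [482.  343.4] size [24.  28.1] ang 59.9 z [37.4 39.2 40.5]
3 515 mid [550.3 342.3] size [20.1 19.9] ang 10.4 z [36.7 39.  40.2]
tank3 142 mid [ 526.4 -372.3] size [23.8 28.4] ang 84.0 z [ 78.   98.4 102.6]
tank6 92 mid [ 468.9 -364.7] size [19.5 26.1] ang 82.3 z [ 78.3  98.1 103.3]
tank10 65 mid [ 447.8 -400.9] size [ 2.6 38.9] ang 86.7 z [ 78.8  98.6 113.5]
```

>>> carry_out --pt "0.42 0 0 0 0 0 -1" --pt "0.42 0 0 0 0 0 -1" --pt "0.42 0 0 0 0 0 -0.45" --pt "0.42 0.9 0.7 0 0 0 0" --pt "0.42 0.9 0.7 0.5 0 0 0" --pt "0.42 0.85 0.8 1 0 0 0" --pt "0.42 0 0 1 0 0 0" --pt "0.42 0 0 1 0 0 0"

```text
clock: 23.9
position: [0.5526, 0.344, 0.1242]
ee_rot: [2.013, 2.411, -0.0]
force: [-0.4, 0.0, -0.5]
width: 0.425
gripper_force: 0.0
```

>>> carry_out --pt "0.42 0 0 1 0 0 0" --pt "0.42 0 0 1 0 0 0" --pt "0.42 0 0 0.5 0 0 0" --pt "0.42 0 0 0 0 0 0"

```text
clock: 24.3
position: [0.5512, 0.3434, 0.0612]
ee_rot: [-2.013, -2.411, 0.005]
force: [0.2, -0.1, 0.4]
width: 0.421
gripper_force: 0.0
```

```bash
cat > g.py <<'E'
import sys
from m import *
s=arm.observe(); p=s['position']; R=Ro.from_rotvec(s['ee_rot']).as_matrix()
print(p.round(4),'yaw',np.degrees(np.arctan2(R[1,1],R[0,1])).round(1), 'w',round(s['width'],3))
if len(sys.argv)>3:
    t=np.array([float(a) for a in sys.argv[1:4]])
    print('shift units',((R.T@(t-p))/.025).round(2))
E
python3 g.py .5502 .3423 .0225
```

```text
[0.5512 0.3434 0.0612] yaw 10.3 w 0.421
shift units [-0.04 -0.04  1.55]
```

>>> carry_out --pt "0.42 -0.04 -0.04 0.8 0 0 0" --pt "0.42 0 0 0.75 0 0 0" --pt "0.42 0 0 0 0 0 0" --pt "0 0 0 0 0 0 0" --pt "0 0 0 0 0 0 0" --pt "0 0 0 0 0 0 0" --pt "0 0 0 0 0 0 0" --pt "0 0 0 0 0 0 0"

```text
clock: 25.1
position: [0.5516, 0.3446, 0.0251]
ee_rot: [2.011, 2.413, 0.003]
force: [-1.0, -0.3, 7.0]
width: 0.213
gripper_force: 40.0
```

>>> carry_out --pt "0 0 0 -0.5 0 0 0" --pt "0 0 0 -1 0 0 0" --pt "0 0 0 -1 0 0 0" --pt "0 0 0 -1 0 0 0" --pt "0 0 0 -1 0 0 0" --pt "0 0 0 -1 0 0 1" --pt "0 0 0 -1 0 0 1" --pt "0 0 0 -1 0 0 0.4"

```text
clock: 25.9
position: [0.5506, 0.3441, 0.2132]
ee_rot: [-2.29, -2.15, -0.001]
force: [0.8, 0.2, -1.0]
width: 0.215
gripper_force: 40.0
```

>>> carry_out --pt "0 -1 0.04 0 0 0 0" --pt "0 -1 0.04 0 0 0 0" --pt "0 -1 0.04 0 0 0 0" --pt "0 -1 0.04 0 0 0 0" --pt "0 -1 0.04 0 0 0 0" --pt "0 -1 0.04 0 0 0 0" --pt "0 -1 0.04 0 0 0 0" --pt "0 -1 0.04 0 0 0 0"

```text
clock: 26.7
position: [0.5468, 0.143, 0.2121]
ee_rot: [-2.286, -2.155, -0.001]
force: [0.7, -0.6, -0.8]
width: 0.215
gripper_force: 40.0
```

>>> carry_out --pt "0 -1 0.04 0 0 0 0" --pt "0 -1 0.04 0 0 0 0" --pt "0 -1 0.04 0 0 0 0" --pt "0 -1 0.04 0 0 0 0" --pt "0 -1 0.04 0 0 0 0" --pt "0 -1 0.04 0 0 0 0" --pt "0 -1 0.04 0 0 0 0" --pt "0 -1 0.04 0 0 0 0"

```text
clock: 27.5
position: [0.543, -0.0571, 0.2121]
ee_rot: [2.286, 2.155, 0.001]
force: [0.6, 0.1, -1.7]
width: 0.214
gripper_force: 40.0
```

>>> carry_out --pt "0 -1 0.04 0 0 0 0" --pt "0 -1 0.04 0 0 0 0" --pt "0 -1 0.04 0 0 0 0" --pt "0 -1 0.04 0 0 0 0" --pt "0 -1 0 0 0 0 0" --pt "0 -1 0 0 0 0 0" --pt "0 -1 0 0 0 0 0" --pt "0 -1 0 0 0 0 0"

```text
clock: 28.3
position: [0.5351, -0.2568, 0.2121]
ee_rot: [2.286, 2.155, 0.001]
force: [0.0, 0.9, -0.3]
width: 0.213
gripper_force: 40.0
```

>>> carry_out --pt "0 -1 0 0 0 0 0" --pt "0 -1 0 0 0 0 0" --pt "0 0 0 0 0 0 0"

```text
clock: 28.6
position: [0.5309, -0.3101, 0.2124]
ee_rot: [2.29, 2.148, -0.002]
force: [0.1, -0.2, -1.0]
width: 0.211
gripper_force: 40.0
```

```bash
python3 g.py .528 -.309 .089
```

```text
[ 0.5309 -0.3101  0.2124] yaw -3.7 w 0.211
shift units [ 0.05 -0.12  4.93]
```

>>> carry_out --pt "0 0.05 -0.12 0.5 0 0 0" --pt "0 0 0 1 0 0 0" --pt "0 0 0 1 0 0 0" --pt "0 0 0 1 0 0 0" --pt "0 0 0 0.8 0 0 0" --pt "0 0 0 0.6 0 0 0" --pt "0 0 0 0 0 0 0"

```text
clock: 29.3
position: [0.5291, -0.3027, 0.0871]
ee_rot: [-2.283, -2.155, 0.001]
force: [-0.2, -0.4, -0.8]
width: 0.215
gripper_force: 40.0
```

>>> carry_out --pt "0.38 0 0 0 0 0 0" --pt "0.38 0 0 0 0 0 0" --pt "0.38 0 0 0 0 0 0" --pt "0.38 0 0 -0.5 0 0 0" --pt "0.38 0 0 -1 0 0 0" --pt "0.38 0 0 -1 0 0 0" --pt "0.38 0 0 -1 0 0 0" --pt "0.5 0 0 -1 0 0 0"

```text
clock: 30.1
position: [0.5295, -0.3046, 0.2035]
ee_rot: [2.286, 2.154, 0.001]
force: [-0.0, 0.2, -0.6]
width: 0.427
gripper_force: 0.0
```

>>> carry_out --pt "0.5 1 -0.1 -0.5 0 0 0" --pt "0.5 1 -0.1 0 0 0 0" --pt "0.5 1 -0.1 0 0 0 0" --pt "0.5 1 -0.1 0 0 0 0" --pt "0.5 1 -0.1 0 0 0 0" --pt "0.5 1 -0.1 0 0 0 0" --pt "0.5 1 -0.1 0 0 0 0" --pt "0.5 1 -0.1 0 0 0 0"

```text
clock: 30.9
position: [0.5214, -0.1028, 0.215]
ee_rot: [2.286, 2.154, 0.002]
force: [0.1, 0.3, 1.3]
width: 0.498
gripper_force: 0.0
```

>>> carry_out --pt "0.5 1 -0.1 0 0 0 0" --pt "0.5 1 -0.1 0 0 0 0" --pt "0.5 1 -0.1 0 0 0 0" --pt "0.5 1 -0.1 0 0 0 0" --pt "0.5 1 -0.1 0 0 0 0" --pt "0.5 1 -0.1 0 0 0 0" --pt "0.5 1 -0.1 0 0 0 0" --pt "0.5 1 -0.1 0 0 0 0"

```text
clock: 31.7
position: [0.5134, 0.0981, 0.215]
ee_rot: [2.286, 2.154, 0.002]
force: [-0.4, -0.4, -0.6]
width: 0.503
gripper_force: 0.0
```

>>> carry_out --pt "0.5 1 -0.1 0 0 0 0" --pt "0.5 1 -0.1 0 0 0 0" --pt "0.5 1 -0.1 0 0 0 0" --pt "0.5 1 -0.1 0 0 0 0" --pt "0.5 1 -0.1 0 0 0 0" --pt "0.5 1 -0.1 0 0 0 0" --pt "0.5 1 -0.1 0 0 0 0" --pt "0.5 0 0 0 0 0 0"

```text
clock: 32.5
position: [0.5054, 0.2772, 0.2145]
ee_rot: [-2.28, -2.16, -0.003]
force: [-1.2, 0.2, 0.6]
width: 0.499
gripper_force: 0.0
```

```bash
python3 parts.py
```

```text
32.5 [0.5054 0.2772 0.2145] 0.499
[[ 0.054  0.999  0.001]
 [ 0.999 -0.054  0.002]
 [ 0.002  0.    -1.   ]]
1 658 mid [481.2 406.7] size [23.  22.7] ang 45.5 z [41.5 43.7 45.4]
2 824 mid [482.3 343.5] size [24.  28.3] ang 60.6 z [37.4 39.1 40.5]
tank5 96 mid [ 527.2 -307.9] size [27.6 25.8] ang 54.1 z [ 76.   97.7 102.6]
tank6 140 mid [ 526.6 -372.5] size [25.2 28.6] ang 88.8 z [ 81.2  98.3 103.1]
tank8 94 mid [ 468.3 -364.7] size [27.6 19.2] ang 1.7 z [ 76.6  97.4 103.6]
tank10 71 mid [ 451.2 -401. ] size [ 3.7 45.6] ang 85.3 z [ 80.4  95.3 113. ]
```

>>> carry_out --pt "0.5 0.9 -0.4 0 0 0 0" --pt "0.5 0.9 -0.4 0 0 0 0" --pt "0.5 0.9 -0.3 0 0 0 0" --pt "0.5 0 0 0 0 0 1" --pt "0.5 0 0 1 0 0 1" --pt "0.5 0 0 1 0 0 1" --pt "0.5 0 0 1 0 0 1" --pt "0.5 0 0 1 0 0 0.7"

```text
clock: 33.4
position: [0.4834, 0.3405, 0.1138]
ee_rot: [2.729, 1.555, 0.002]
force: [-0.5, -0.1, 0.1]
width: 0.501
gripper_force: 0.0
```

>>> carry_out --pt "0.5 0 0 1 0 0 0" --pt "0.5 0 0 0.7 0 0 0" --pt "0.5 0 0 0 0 0 0"

```text
clock: 33.7
position: [0.4819, 0.3398, 0.0698]
ee_rot: [2.725, 1.56, -0.005]
force: [0.0, -0.2, 0.1]
width: 0.504
gripper_force: 0.0
```

```bash
python3 g.py .4822 .3435 .0225
```

```text
[0.4819 0.3398 0.0698] yaw -30.4 w 0.504
shift units [ 0.14 -0.07  1.89]
```

>>> carry_out --pt "0.5 0.14 -0.07 0.9 0 0 0" --pt "0.5 0 0 0.97 0 0 0" --pt "0.5 0 0 0 0 0 0" --pt "0 0 0 0 0 0 0" --pt "0 0 0 0 0 0 0" --pt "0 0 0 0 0 0 0" --pt "0 0 0 0 0 0 0" --pt "0 0 0 0 0 0 0"

```text
clock: 34.5
position: [0.4839, 0.3463, 0.026]
ee_rot: [-2.725, -1.563, -0.004]
force: [-0.1, -1.7, 8.4]
width: 0.3
gripper_force: 40.0
```

>>> carry_out --pt "0 0 0 -0.5 0 0 0" --pt "0 0 0 -1 0 0 0" --pt "0 0 0 -1 0 0 0" --pt "0 0 0 -1 0 0 -0.7" --pt "0 0 0 -1 0 0 -1" --pt "0 0 0 -1 0 0 -1" --pt "0 0 0 -1 0 0 -1" --pt "0 0 0 -1 0 0 -1"

```text
clock: 35.3
position: [0.4827, 0.3455, 0.2141]
ee_rot: [2.282, 2.159, 0.001]
force: [-0.3, 0.7, -1.1]
width: 0.3
gripper_force: 40.0
```

>>> carry_out --pt "0 -1 0.07 0 0 0 0" --pt "0 -1 0.07 0 0 0 0" --pt "0 -1 0.07 0 0 0 0" --pt "0 -1 0.07 0 0 0 0" --pt "0 -1 0.07 0 0 0 0" --pt "0 -1 0.07 0 0 0 0" --pt "0 -1 0.07 0 0 0 0" --pt "0 -1 0.07 0 0 0 0"

```text
clock: 36.1
position: [0.4848, 0.1441, 0.2129]
ee_rot: [-2.286, -2.154, -0.001]
force: [-0.3, -0.4, -0.5]
width: 0.301
gripper_force: 40.0
```

>>> carry_out --pt "0 -1 0.07 0 0 0 0" --pt "0 -1 0.07 0 0 0 0" --pt "0 -1 0.07 0 0 0 0" --pt "0 -1 0.07 0 0 0 0" --pt "0 -1 0.07 0 0 0 0" --pt "0 -1 0.07 0 0 0 0" --pt "0 -1 0.07 0 0 0 0" --pt "0 -1 0.07 0 0 0 0"

```text
clock: 36.9
position: [0.4869, -0.0562, 0.2129]
ee_rot: [2.286, 2.154, 0.001]
force: [0.2, -0.2, -0.9]
width: 0.296
gripper_force: 40.0
```

>>> carry_out --pt "0 -1 0 0 0 0 0" --pt "0 -1 0 0 0 0 0" --pt "0 -1 0 0 0 0 0" --pt "0 -1 0 0 0 0 0" --pt "0 -1 0 0 0 0 0" --pt "0 -1 0 0 0 0 0" --pt "0 -1 0 0 0 0 0" --pt "0 -1 0 0 0 0 0"

```text
clock: 37.7
position: [0.475, -0.2556, 0.2129]
ee_rot: [2.286, 2.155, 0.001]
force: [0.3, 0.6, -1.5]
width: 0.301
gripper_force: 40.0
```

>>> carry_out --pt "0 -1 0 0 0 0 0" --pt "0 -1 0 0 0 0 0" --pt "0 0 0 0 0 0 0"

```text
clock: 38.0
position: [0.471, -0.3085, 0.2132]
ee_rot: [2.29, 2.148, -0.002]
force: [0.1, -0.3, -0.4]
width: 0.3
gripper_force: 40.0
```

```bash
python3 g.py .471 -.305 .089
```

```text
[ 0.471  -0.3085  0.2132] yaw -3.7 w 0.3
shift units [ 0.15 -0.01  4.97]
```

>>> carry_out --pt "0 0 0 0.5 0 0 0" --pt "0 0 0 1 0 0 0" --pt "0 0 0 1 0 0 0" --pt "0 0 0 1 0 0 0" --pt "0 0 0 0.8 0 0 0" --pt "0 0 0 0.6 0 0 0" --pt "0 0 0 0 0 0 0"

```text
clock: 38.7
position: [0.4722, -0.3031, 0.0879]
ee_rot: [-2.283, -2.155, 0.001]
force: [0.3, 0.3, -0.6]
width: 0.298
gripper_force: 40.0
```

>>> carry_out --pt "0.43 0 0 0 0 0 0" --pt "0.43 0 0 0 0 0 0" --pt "0.43 0 0 0 0 0 0" --pt "0.43 0 0 -0.5 0 0 0" --pt "0.43 0 0 -1 0 0 0" --pt "0.43 0 0 -1 0 0 0" --pt "0.43 0 0 -1 0 0 0" --pt "0 0 0 -1 0 0 0"

```text
clock: 39.5
position: [0.4724, -0.3048, 0.2042]
ee_rot: [2.286, 2.154, 0.001]
force: [-0.1, -0.4, -1.3]
width: 0.381
gripper_force: 0.0
```

>>> carry_out --pt "0 1 0 -0.6 0 0 0" --pt "0 1 0 0 0 0 0" --pt "0 1 0 0 0 0 0" --pt "0 0.4 1 0 0 0 0" --pt "0 0 0 0 0 0 0"

```text
clock: 40.0
position: [0.5055, -0.2187, 0.2181]
ee_rot: [2.28, 2.159, 0.003]
force: [-0.5, -0.1, -0.5]
width: 0.012
gripper_force: 0.0
```

```bash
python3 - <<'E'
from m import *
s=arm.observe(); im=arm.get_image("wrist"); P=world(im,s); z=P[...,2]; v=im["range_z"]>0; save("w3",im)
show("cap",P,v&(z>.126)&(z<.136)&(P[...,1]>-.248)&(P[...,1]<-.19)&(P[...,0]>.47)&(P[...,0]<.54))
show("floor",P,v&(z>.061)&(z<.069)&(P[...,1]<-.252)&(P[...,1]>-.43)&(abs(P[...,0]-.498)<.09))
show("rim",P,v&(z>.127)&(z<.136)&(P[...,1]<-.253)&(abs(P[...,0]-.498)<.1))
t=arm.get_image("top"); save("t2",t,(370,230,510,350),4);
E
python3 g.py .505 -.222 .2
```

```text
cap 1995 mid [ 504.5 -218.5] size [36.7 37.4] ang 81.1 z [130.1 132.1 133.2]
floor 465 mid [ 518.3 -316.7] size [173.9  57.9] ang 59.1 z [61.8 66.1 68.3]
rim 1377 mid [ 501.7 -260.1] size [ 14.5 180.6] ang 89.6 z [128.7 131.5 132.6]
[ 0.5027 -0.2213  0.2178] yaw -3.3 w 0.002
shift units [-0.02  0.09  0.71]
```

View pics/w3.png

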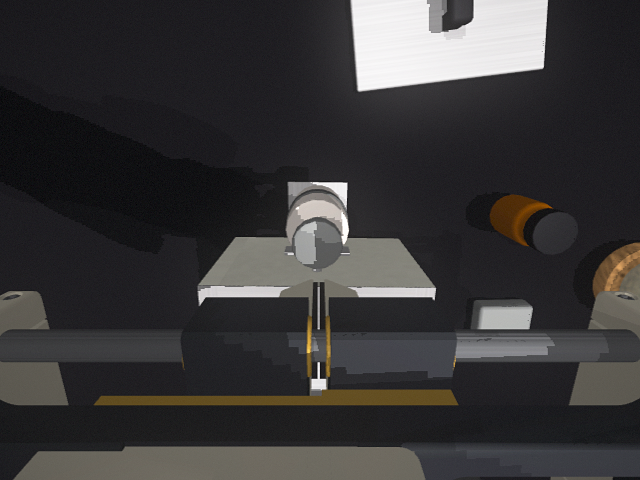

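>>> carry_out --pt "0 -0.02 0.05 1 0 0 0" --pt "0 0 0 1 0 0 0" --pt "0 0 0 0.9 0 0 0" --pt "0 0 0 0 0 0 0"

```text
clock: 40.5
position: [0.5013, -0.2219, 0.1427]
ee_rot: [-2.285, -2.15, 0.004]
force: [-0.5, 0.3, -0.2]
width: 0.004
gripper_force: 0.0
```

```bash
python3 parts.py | grep tank; python3 g.py .504 -.221 .1195
```

```text
tank4 46 mid [ 463.6 -368.3] size [12.7 24.7] ang 45.7 z [ 77.5  98.1 103.3]
tank5 71 mid [ 451.2 -400.7] size [ 2.8 45.8] ang 87.8 z [ 76.5  95.5 112.5]
[ 0.5031 -0.2227  0.1452] yaw -3.5 w 0.001
shift units [0.07 0.03 1.03]
```

View pics/t2.png

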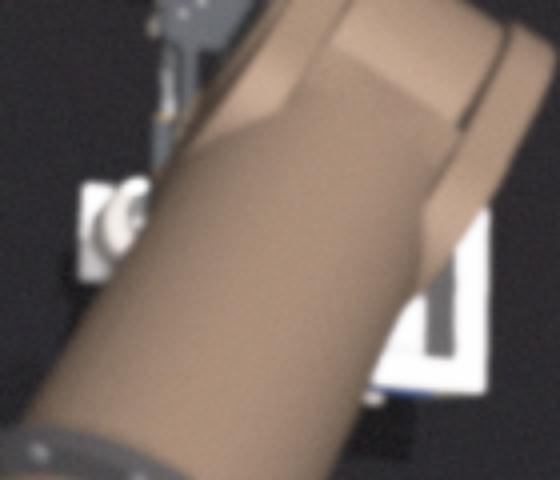

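Run:
```python
from m import *
t=arm.get_image("side"); T=world(t); w=t["range_z"]>0
n,L,st,_=cv2.connectedComponentsWithStats((w&(T[...,2]>.09)&(T[...,2]<.115)&(abs(T[...,0]-.498)<.065)&(abs(T[...,1]+.337)<.055)).astype(np.uint8))
for i in range(1,n):
    if st[i,4]>10: show("tank%d"%i,T,L==i)
save("s2",t,(370,120,500,230),4)
```

```text
tank1 18 mid [ 514.1 -360.9] size [18.4  7.7] ang 50.5 z [90.5 96.5 99.7]
tank5 28 mid [ 470.1 -310.1] size [13.5 25.8] ang 73.8 z [ 95.2  99.  100.6]
```

View pics/s2.png

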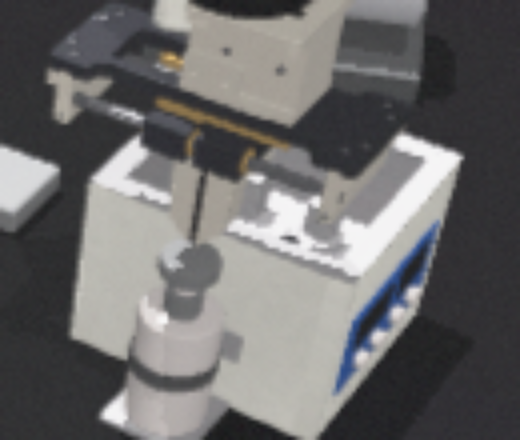

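The side view shows b1's dark bore in the tank at (290,238) in the crop, and the closed fingers over the cap at (190,255). I'll press now.

>>> carry_out --pt "0 0.05 0.03 0.5 0 0 0" --pt "0 0 0 0.3 0 0 0" --pt "0 0 0 0.2 0 0 0" --pt "0 0 0 0.1 0 0 0" --pt "0 0 0 0 0 0 0" --pt "0 0 0 0 0 0 0"

```text
clock: 41.25
position: [0.5057, -0.221, 0.119]
ee_rot: [2.285, 2.153, 0.004]
force: [-4.7, 2.8, 27.1]
width: 0.002
gripper_force: 13.3
```

```bash
python3 g.py .504 -.221 .1185; python3 -c "
from h import *
print(arm.observe()['force'])"
```

```text
[ 0.5057 -0.221   0.119 ] yaw -3.4 w 0.002
shift units [-0.   -0.07  0.02]
[-4.73945497  2.82040675 27.12605714]
```

>>> carry_out --pt "0 0 0 0 0 0 0" --pt "0 0 0 -0.3 0 0 0" --pt "0 0 0 -1 0 0 0" --pt "0 0 0 -1 0 0 0" --pt "0.6 0 0 -1 0 0 0" --pt "0.6 0 0 -1 0 0 0" --pt "0.6 0 0 -1 0 0 0"

```text
clock: 41.95
position: [0.504, -0.2203, 0.25]
ee_rot: [-2.285, -2.154, 0.001]
force: [-0.0, -0.2, 0.0]
width: 0.214
gripper_force: 0.0
```

>>> carry_out --pt "0.6 1 0.55 0 0 0 0" --pt "0.6 1 0.55 0 0 0 0" --pt "0.6 1 0.55 0 0 0 0" --pt "0.6 1 0.55 0 0 0 0" --pt "0.6 1 0.55 0 0 0 0" --pt "0.6 1 0.55 0 0 0 0" --pt "0.6 1 0.55 0 0 0 0" --pt "0.6 0.9 0.5 0 0 0 0"

```text
clock: 42.75
position: [0.6249, -0.0282, 0.2488]
ee_rot: [-2.284, -2.155, 0.001]
force: [0.4, -0.6, -0.7]
width: 0.601
gripper_force: 0.0
```

>>> carry_out --pt "0.6 0 0 0 0 0 -0.6" --pt "0.6 0 0 0 0 0 -0.6" --pt "0.6 0 0 0 0 0 0" --pt "0.6 0 0 0 0 0 0"

```text
clock: 43.15
position: [0.6244, -0.03, 0.2491]
ee_rot: [-2.155, -2.285, 0.001]
force: [-0.2, -0.1, 0.9]
width: 0.601
gripper_force: 0.0
```

```bash
python3 parts.py | grep tank;  python3 - <<'E'
from m import *
s=arm.observe(); im=arm.get_image("wrist"); P=world(im,s); z=P[...,2]; v=im["range_z"]>0; save("w4",im)
q=v&(abs(P[...,0]-.632)<.12)&(abs(P[...,1]+.02)<.12)
show("grip",P,q&(z>.036)&(z<.05)); show("plate",P,q&(z>.008)&(z<.018)&(im["pixels"].min(-1)>120)); 
t=arm.get_image("top"); T=world(t)
show("cap",T,(T[...,2]>.1)&(abs(T[...,0]-.504)<.03)&(abs(T[...,1]+.221)<.025))
E
python3 g.py .632 -.021 .2
```

```text
tank2 89 mid [ 528.8 -308.1] size [22.7 20.7] ang 4.7 z [ 77.5  97.8 102.7]
tank3 144 mid [ 526.9 -372.4] size [24.4 29.2] ang 87.4 z [ 79.9  98.3 103.9]
tank5 232 mid [ 471.4 -321. ] size [49.7 28.7] ang 86.0 z [ 79.2  97.7 102.7]
tank7 74 mid [ 453.3 -401. ] size [ 2.7 49.1] ang 87.1 z [ 76.4  93.3 113.2]
grip 1445 mid [631.9 -18.9] size [19.9 78.7] ang 3.4 z [40.7 43.8 45.3]
plate 20642 mid [631.9 -19.9] size [176.3 159.9] ang 3.4 z [11.9 13.2 14.5]
cap 195 mid [ 504.7 -222.4] size [35.9 35.8] ang 49.0 z [126.  131.  135.2]
[ 0.6246 -0.03    0.2494] yaw 3.4 w 0.599
shift units [0.34 0.32 1.98]
```

View pics/w4.png

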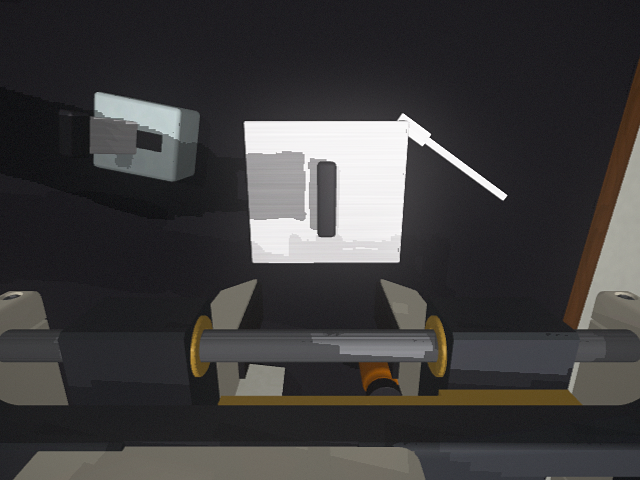

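>>> carry_out --pt "0.6 0.41 0.3 1 0 0 0" --pt "0.6 0 0 1 0 0 0" --pt "0.6 0 0 1 0 0 0" --pt "0.6 0 0 1 0 0 0" --pt "0.6 0 0 1 0 0 0" --pt "0.6 0 0 1 0 0 0" --pt "0.6 0 0 1 0 0 0" --pt "0.6 0 0 0 0 0 0"

```text
clock: 44.15
position: [0.6293, -0.0189, 0.0714]
ee_rot: [-2.151, -2.285, 0.006]
force: [-0.3, 0.8, -0.7]
width: 0.6
gripper_force: 0.0
```

```bash
python3 g.py .632 -.0195 .0195
```

```text
[ 0.6293 -0.0189  0.0714] yaw 3.5 w 0.6
shift units [-0.03  0.12  2.08]
```

>>> carry_out --pt "0.6 -0.03 0.12 0.8 0 0 0" --pt "0.6 0 0 0.7 0 0 0" --pt "0.6 0 0 0.55 0 0 0" --pt "0.6 0 0 0 0 0 0"

```text
clock: 44.55
position: [0.6338, -0.0196, 0.0224]
ee_rot: [-2.152, -2.287, 0.002]
force: [0.3, -0.5, 0.5]
width: 0.598
gripper_force: 0.0
```

>>> carry_out --pt "0 0 0 0 0 0 0" --pt "0 0 0 0 0 0 0" --pt "0 0 0 0 0 0 0" --pt "0 0 0 0 0 0 0" --pt "0 0 0 0 0 0 0" --pt "0 0 0 0 0 0 0" --pt "0 0 0 -0.3 0 0 0" --pt "0 0 0 -0.3 0 0 0" --squeeze 60

```text
clock: 45.35
position: [0.6344, -0.0197, 0.0384]
ee_rot: [-2.153, -2.288, 0.001]
force: [0.9, -0.1, -2.6]
width: 0.209
gripper_force: 60.0
```

>>> carry_out --pt "0 0 0 -0.7 0 0 0" --pt "0 0 0 -1 0 0 0" --pt "0 0 0 -1 0 0 0" --pt "0 0 0 -1 0 0 0" --pt "0 0 0 -1 0 0 0" --pt "0 0 0 -1 0 0 0" --pt "0 0 0 -1 0 0 0" --pt "0 0 0 -1 0 0 0"

```text
clock: 46.15
position: [0.6344, -0.0198, 0.2322]
ee_rot: [2.153, 2.288, 0.0]
force: [-0.0, -0.8, -4.1]
width: 0.211
gripper_force: 60.0
```

```bash
python3 g.py .498 -.337 .22
```

```text
[ 0.6344 -0.0198  0.2322] yaw 3.5 w 0.211
shift units [-12.33  -6.22   0.49]
```

>>> carry_out --pt "0 0 0 0 0 0 0.62" --pt "0 0 0 0 0 0 0.62" --pt "0 -0.5 -0.2 0 0 0 0" --pt "0 -0.9 -0.35 0 0 0 0" --pt "0 -0.9 -0.35 0 0 0 0" --pt "0 -0.9 -0.35 0 0 0 0" --pt "0 -0.9 -0.35 0 0 0 0" --pt "0 -0.9 -0.35 0 0 0 0"

```text
clock: 46.95
position: [0.5767, -0.1434, 0.2309]
ee_rot: [2.289, 2.151, -0.001]
force: [0.3, -0.1, -3.7]
width: 0.209
gripper_force: 60.0
```

>>> carry_out --pt "0 -0.9 -0.35 0 0 0 0" --pt "0 -0.9 -0.35 0 0 0 0" --pt "0 -0.9 -0.35 0 0 0 0" --pt "0 -0.9 -0.35 0 0 0 0" --pt "0 -0.9 -0.3 0 0 0 0" --pt "0 -0.9 -0.2 0 0 0 0" --pt "0 -0.7 0 0 0 0 0" --pt "0 0 0 0 0 0 0"

```text
clock: 47.75
position: [0.5188, -0.2947, 0.2312]
ee_rot: [2.293, 2.145, -0.003]
force: [0.0, -0.1, -2.5]
width: 0.213
gripper_force: 60.0
```

```bash
python3 g.py .498 -.337 .162;python3 - <<'E'
from m import *
s=arm.observe(); im=arm.get_image("wrist"); P=world(im,s); z=P[...,2]; v=im["range_z"]>0; save("w5",im); print(s["position"],arm.observe()["position"])
w=im["pixels"].min(-1)>100
for a in (.195,.205,.215,.225): show(a,P,v&(z>a)&(z<a+.01)&w)
show("rim",P,v&(z>.126)&(z<.136)); show("cap",P,v&(z>.126)&(z<.136)&(P[...,1]>-.245)&(abs(P[...,0]-.505)<.03))
E
```

```text
[ 0.5188 -0.2947  0.2312] yaw -3.8 w 0.213
shift units [-1.74 -0.72  2.77]
[ 0.51880537 -0.29466034  0.23119602] [ 0.51954367 -0.29268489  0.23093755]
0.195 none 0
0.205 none 0
0.215 56626 mid [ 519.3 -288.3] size [148.2 176.1] ang 86.2 z [219.7 220.8 221.8]
0.225 20 mid [ 517.6 -275.3] size [30.2 29.5] ang 16.1 z [228.3 233.9 234.9]
rim 649 mid [ 505.5 -206.3] size [11.3 34.3] ang 86.2 z [130.3 132.  133.3]
cap 649 mid [ 505.5 -206.3] size [11.3 34.3] ang 86.2 z [130.3 132.  133.3]
```

View pics/w5.png

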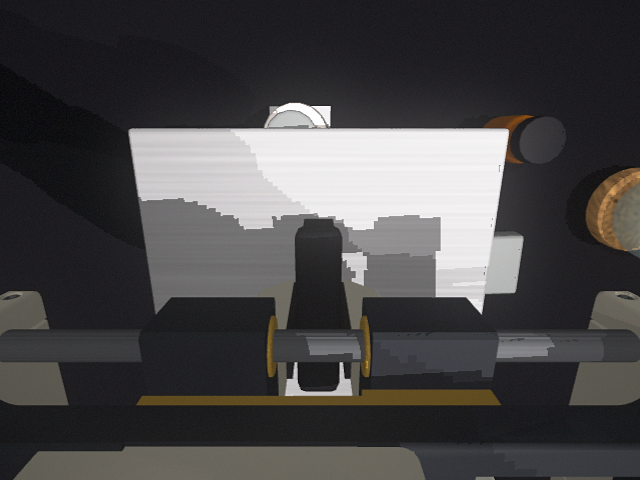

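>>> carry_out --pt "0 -0.5 -0.25 0 0 0 0" --pt "0 -0.6 -0.25 0.3 0 0 0" --pt "0 -0.5 -0.25 0.5 0 0 0" --pt "0 -0.1 0 0.5 0 0 0" --pt "0 0 0 0.4 0 0 0" --pt "0 0 0 0.3 0 0 0" --pt "0 0 0 0 0 0 0"

```text
clock: 48.5
position: [0.4997, -0.3304, 0.1794]
ee_rot: [-2.287, -2.151, 0.0]
force: [-0.1, 0.5, -3.2]
width: 0.211
gripper_force: 60.0
```

```bash
python3 g.py .4975 -.3353 .147
```

```text
[ 0.4997 -0.3304  0.1794] yaw -3.5 w 0.211
shift units [-0.2  -0.07  1.3 ]
```

>>> carry_out --pt "0 -0.18 -0.07 0.3 0 0 0" --pt "0 0 0 0.3 0 0 0" --pt "0 0 0 0.2 0 0 0" --pt "0 0 0 0 0 0 0" --pt "0 0 0 0 0 0 0"

```text
clock: 49.0
position: [0.4977, -0.3362, 0.1607]
ee_rot: [-2.29, -2.15, -0.0]
force: [-0.2, -0.1, -2.2]
width: 0.213
gripper_force: 60.0
```

```bash
python3 g.py .4975 -.3353 .147
python3 - <<'E'
from m import *
s=arm.observe(); im=arm.get_image("wrist"); P=world(im,s); z=P[...,2]; v=im["range_z"]>0
for a in (.126,.132,.138,.144,.15): show(a,P,v&(z>a)&(z<a+.006)&(P[...,1]<-.24)&(abs(P[...,0]-.498)<.12))
save("w6",im,(100,60,540,320),1.5)
E
```

```text
[ 0.4977 -0.3362  0.1607] yaw -3.6 w 0.213
shift units [ 0.03 -0.01  0.55]
0.126 2140 mid [ 502.6 -253.3] size [  3.9 180.6] ang 86.4 z [130.5 131.4 131.9]
0.132 824 mid [ 502.2 -253.3] size [  3.8 178.9] ang 86.4 z [132.  132.3 133.1]
0.138 none 0
0.144 16108 mid [ 497.9 -329.7] size [148.1 176. ] ang 86.4 z [148.9 149.7 150. ]
0.15 40783 mid [ 497.9 -329.3] size [147.2 174.5] ang 86.4 z [150.1 150.6 151.5]
```

View pics/w6.png

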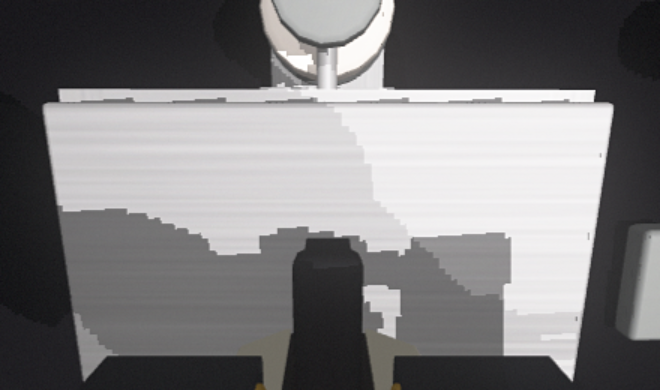

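>>> carry_out --pt "0 0.09 0 0 0 0 0" --pt "0 0 0 0.2 0 0 0" --pt "0 0 0 0.2 0 0 0" --pt "0 0 0 0.08 0 0 0" --pt "0 0 0 0 0 0 0"

```text
clock: 49.55
position: [0.4975, -0.3339, 0.1482]
ee_rot: [-2.29, -2.15, 0.001]
force: [-0.5, -0.2, -2.8]
width: 0.212
gripper_force: 60.0
```

```bash
python3 g.py .4975 -.3338 .147
python3 - <<'E'
from m import *
s=arm.observe(); im=arm.get_image("wrist"); P=world(im,s); z=P[...,2]; v=im["range_z"]>0; print(s["force"])
q=v&(P[...,1]<-.24)&(P[...,1]>-.32)&(abs(P[...,0]-.498)<.12)
print(np.histogram(z[q],bins=np.arange(.122,.152,.002)))
for a,b in ((.126,.1345),(.1355,.15)): show(a,P,q&(z>a)&(z<b))
E
```

```text
[ 0.4975 -0.3339  0.1482] yaw -3.6 w 0.212
shift units [0.   0.   0.05]
[-0.48937    -0.16045476 -2.75471233]
(array([    0,     0,     0,    11,  1074,   441,   192, 27592, 19573,
          45,    32,    32,    33,    26]), array([0.122, 0.124, 0.126, 0.128, 0.13 , 0.132, 0.134, 0.136, 0.138,
       0.14 , 0.142, 0.144, 0.146, 0.148, 0.15 ]))
0.126 1528 mid [ 502.2 -252.6] size [  2.3 180.2] ang 86.3 z [130.5 131.6 132.7]
0.1355 47477 mid [ 500.  -289.4] size [ 71.9 176. ] ang 86.4 z [136.8 137.9 138.9]
```

Plate is 6.3 mm above the rim, practically home, with the edge inset of 2 mm that it should have. I'll lower the last bit and release.

>>> carry_out --pt "0 0 0 0.06 0 0 0" --pt "0.4 0 0 0 0 0 0" --pt "0.4 0 0 0 0 0 0" --pt "0.4 0 0 0 0 0 0" --pt "0.4 0 0 0 0 0 0" --pt "0.4 0 0 -0.4 0 0 0" --pt "0.4 0 0 -1 0 0 0" --pt "0.4 0 0 -1 0 0 0"

```text
clock: 50.4
position: [0.4975, -0.334, 0.2083]
ee_rot: [-2.29, -2.15, 0.001]
force: [1.0, 0.8, -0.7]
width: 0.401
gripper_force: 0.0
```

>>> carry_out --pt "0 0 0 -1 0 0 0" --pt "0 1 0 -0.5 0 0 0" --pt "0 1 0 0 0 0 0" --pt "0 1 0 0 0 0 0" --pt "0 1 0 0 0 0 0" --pt "0 1 -0.3 0 0 0 0" --pt "0 1 -0.3 0 0 0 0" --pt "0 1 -0.3 0 0 0 0"

```text
clock: 51.2
position: [0.4861, -0.1572, 0.2454]
ee_rot: [2.29, 2.15, 0.001]
force: [-0.1, -0.5, 0.1]
width: 0.007
gripper_force: 0.0
```

>>> carry_out --pt "0 1 -0.8 0 0 0 0" --pt "0 1 -0.8 0 0 0 0" --pt "0 1 -0.8 0 0 0 0" --pt "0 1 -0.8 0 0 0 0" --pt "0 1 -0.8 0 0 0 0" --pt "0 1 -0.8 0 0 0 0" --pt "0 0 0 0 0 0 0"

```text
clock: 51.9
position: [0.3742, 0.0018, 0.2452]
ee_rot: [-2.285, -2.154, -0.002]
force: [0.0, 0.1, 1.1]
width: 0.007
gripper_force: 0.0
```

```bash
python3 g.py .38 .03 .2
python3 - <<'E'
from m import *
s=arm.observe(); im=arm.get_image("wrist"); P=world(im,s); z=P[...,2]; v=im["range_z"]>0; save("w7",im)
q=v&(abs(P[...,0]-.44)<.09)&(abs(P[...,1]-.033)<.07)
show("box",P,q&(z>.056)&(z<.064)); show("lever",P,q&(z>.1)&(z<.13))
t=arm.get_image("top"); T=world(t); save("t3",t,(370,210,510,350),4); 
q=(T[...,1]<-.24)&(abs(T[...,0]-.498)<.11)&(T[...,1]>-.44)
show("lid",T,q&(T[...,2]>.126)&(T[...,2]<.146)); show("bar",T,q&(T[...,2]>.155))
E
```

```text
[0.3742 0.0018 0.2452] yaw -3.4 w 0.007
shift units [1.13 0.17 1.81]
box 4926 mid [447.2  32.7] size [70.  80.3] ang 82.1 z [59.1 61.1 62.5]
lever 873 mid [426.   35.7] size [36.1 17.5] ang 82.1 z [115.5 122.6 124.8]
lid 4754 mid [ 498.4 -330.3] size [181.2 180.6] ang 86.5 z [131.5 136.2 140.3]
bar 292 mid [ 498.4 -335.3] size [78.6 20.6] ang 86.1 z [162.3 166.6 170.9]
```

View pics/t3.png

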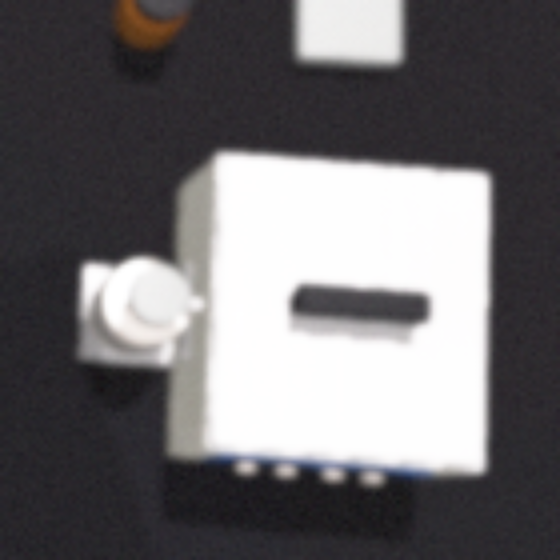

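View pics/w7.png

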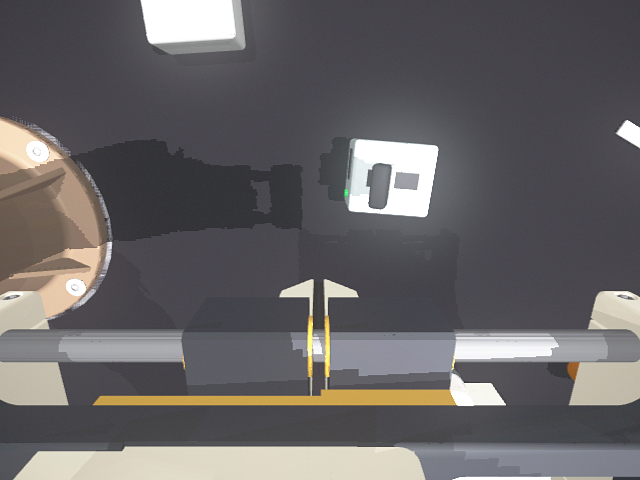

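Lid sits squarely on the bath in the top crop: plate (215–490, 155–470), bar at (360,303). The cap is up at (160,295). In the wrist view the lever tip is at (380,186) on its box. Next is the lever.

>>> carry_out --pt "0 0.8 0.1 0 0 0 0" --pt "0 0.9 0.1 0 0 0 0.4" --pt "0 0 0 0.8 0 0 0.4" --pt "0 0 0 1 0 0 0" --pt "0 0 0 1 0 0 0" --pt "0 0 0 1 0 0 0" --pt "0 0 0 1 0 0 0" --pt "0 0 0 0 0 0 0" --squeeze 20

```text
clock: 52.8
position: [0.3829, 0.0398, 0.1229]
ee_rot: [-2.377, -2.054, 0.007]
force: [-0.6, -0.5, 0.1]
width: 0.004
gripper_force: 0.0
```

```bash
python3 g.py .3828 .0416 .102
```

```text
[0.3829 0.0398 0.1229] yaw -8.3 w 0.004
shift units [ 0.07 -0.01  0.84]
```

>>> carry_out --pt "0 0.07 0 0.4 0 0 0" --pt "0 0 0 0.4 0 0 0" --pt "0 0 0.5 0 0 0 0" --pt "0 0 0.5 0 0 0 0" --pt "0 0 0.5 0 0 0 0" --pt "0 0 0.3 0 0 0 0" --pt "0 0 0 0 0 0 0"

```text
clock: 53.5
position: [0.4297, 0.0366, 0.1049]
ee_rot: [2.375, 2.056, 0.0]
force: [-4.4, 1.5, 4.5]
width: 0.004
gripper_force: 2.3
```

>>> carry_out --pt "0 0 0.3 0 0 0 0" --pt "0 0 0 0 0 0 0"

```text
clock: 53.7
position: [0.4355, 0.0356, 0.1045]
ee_rot: [-2.374, -2.056, 0.002]
force: [-5.4, 1.5, 2.7]
width: 0.002
gripper_force: 2.5
```

```bash
python3 g.py .4472 .0327 .102
python3 - <<'E'
from m import *
print(arm.observe()["force"])
t=arm.get_image("side"); T=world(t); q=(t["range_z"]>0)&(abs(T[...,1]-.033)<.06)&(T[...,0]>.4)&(T[...,0]<.52)
dark=t["pixels"].max(-1)<70
show("tip",T,q&dark&(T[...,2]>.095)&(T[...,2]<.135)); save("s3",t,(340,240,440,320),5)
E
```

```text
[0.4355 0.0356 0.1045] yaw -8.2 w 0.002
shift units [-0.05  0.48  0.1 ]
[-5.35864748  1.51221836  2.66788527]
tip 68 mid [455.3  44.1] size [19.5 35.7] ang 56.7 z [111.  121.6 127.8]
```

View pics/s3.png

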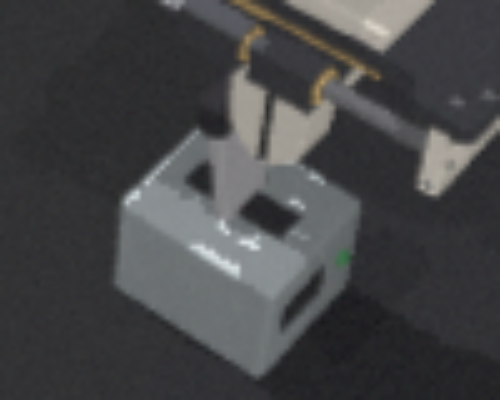

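The crop shows the finger behind the lever, which is about upright at (235,140). Force is about 5.5 N, so I'll push on.

>>> carry_out --pt "0 0 0.3 0 0 0 0" --pt "0 0 0.2 0 0 0 0" --pt "0 0 0 0 0 0 0"

```text
clock: 54.05
position: [0.4464, 0.034, 0.1041]
ee_rot: [-2.372, -2.056, 0.004]
force: [-6.4, 1.1, 0.8]
width: 0.005
gripper_force: 3.6
```

>>> carry_out --pt "0 0 0.15 0 0 0 0" --pt "0 0 0 0 0 0 0"

```text
clock: 54.25
position: [0.447, 0.0339, 0.1039]
ee_rot: [-2.369, -2.053, 0.01]
force: [-17.6, 2.6, 13.2]
width: 0.005
gripper_force: 10.7
```

>>> carry_out --pt "0 0 0.15 0 0 0 0" --pt "0 0 0 0 0 0 0" --pt "0 0 0 0 0 0 0"

```text
clock: 54.55
position: [0.4476, 0.0339, 0.1036]
ee_rot: [-2.365, -2.051, 0.015]
force: [-28.6, 4.6, 24.8]
width: 0.005
gripper_force: 18.0
```

```bash
python3 g.py .4472 .0327 .102
python3 - <<'E'
from m import *
print(arm.observe()["force"])
t=arm.get_image("side"); T=world(t); q=(t["range_z"]>0)&(abs(T[...,1]-.033)<.06)&(T[...,0]>.4)&(T[...,0]<.52)
dark=t["pixels"].max(-1)<70
show("tip",T,q&dark&(T[...,2]>.095)&(T[...,2]<.135))
E
```

```text
[0.4476 0.0339 0.1036] yaw -8.1 w 0.005
shift units [-0.05 -0.01  0.07]
[-28.60466196   4.60598503  24.83882416]
tip 63 mid [466.6  43.6] size [16.6 32. ] ang 62.9 z [107.9 117.9 122.6]
```

Force jumped and position held, so the lever is at its stop. I'll back off and lift clear.

>>> carry_out --pt "0 0 0 0 0 0 0" --pt "0 0 -0.4 0 0 0 0" --pt "0 0 -0.7 0 0 0 0" --pt "0 0 -0.8 0 0 0 0" --pt "0 0 -0.9 0 0 0 0" --pt "0 0 -0.6 -0.5 0 0 0" --pt "0 0 0 -1 0 0 0" --pt "0 0 0 -1 0 0 0"

```text
clock: 55.4
position: [0.3715, 0.0449, 0.1681]
ee_rot: [2.374, 2.057, 0.001]
force: [0.5, 0.3, 0.3]
width: -0.001
gripper_force: 0.0
```

>>> carry_out --pt "0 0 0 -1 0 0 0" --pt "0 1 0 -0.5 0 0 0" --pt "0 1 0 0 0 0 0" --pt "0 1 0 0 0 0 0" --pt "0 1 0 0 0 0 0" --pt "0 0 0 0 0 0 0" --pt "0 0 0 0 0 0 0"

```text
clock: 56.1
position: [0.3862, 0.1441, 0.2048]
ee_rot: [2.373, 2.058, 0.001]
force: [0.1, -0.7, 0.2]
width: 0.003
gripper_force: 0.0
```

Run:
```python
from m import *
print(arm.observe()["force"],arm.observe()["position"])
T0=arm.get_image("top"); T=world(T0)
q=(T[...,1]<-.24)&(abs(T[...,0]-.498)<.11)&(T[...,1]>-.44)
show("lid",T,q&(T[...,2]>.126)&(T[...,2]<.146)); show("bar",T,q&(T[...,2]>.155))
show("cap",T,(T[...,2]>.12)&(abs(T[...,0]-.504)<.03)&(abs(T[...,1]+.221)<.025))
t=arm.get_image("side"); T=world(t); q=(t["range_z"]>0)&(abs(T[...,1]-.033)<.06)&(T[...,0]>.38)&(T[...,0]<.52)
show("tip",T,q&(T[...,2]>.1)&(T[...,2]<.135))
save("end",t,None,1.25)
```

```text
[ 0.14758798 -0.72398664  0.23974933] [0.38618622 0.14406772 0.20483026]
lid 4746 mid [ 498.6 -330.6] size [181.5 180.6] ang 86.3 z [131.3 136.1 140.2]
bar 293 mid [ 498.2 -335.8] size [77.  20.3] ang 86.4 z [161.7 166.8 170.4]
cap 195 mid [ 504.9 -222.5] size [35.7 35.9] ang 47.4 z [126.5 130.9 135.1]
tip none 0
```

View pics/end.png

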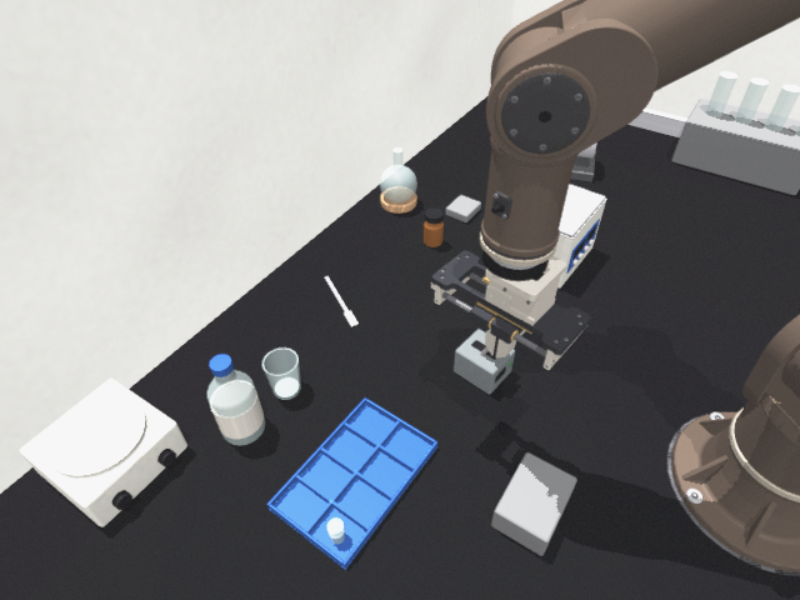

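The final side view shows only the stopper left in the bin at (336,528), and the bystanders in place. The lever is hidden behind the gripper, so I'll check it from above before signing off.

Run:
```python
from m import *
t=arm.get_image("top"); T=world(t); q=(abs(T[...,1]-.03)<.04)&(T[...,0]>.38)&(T[...,0]<.52)&(T[...,2]>.1)&(T[...,2]<.135)
show("tip",T,q)
if q.sum()>30 and abs(T[q][:,0].mean()-.427)<.008: print(arm.sign_off())
```

```text
tip 101 mid [427.2  31.7] size [34.8 17.6] ang 87.8 z [110.3 120.8 125.7]
the job is handed in; nothing more can be done
None
```

The job is done and handed in: all four fittings are in the tank, the cleaner was dosed, the lid is home, the lever was pushed and sprang back, and the stopper is still in the bin; no verdict came back at hand-in.

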